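Put the medal on show

TASK

Turn the display turntable until it clicks home with the medal case's catch end on the far side, under the lamp frame, and then press the case's button catch gently and steady the spring lid with the gripper so that it comes up slowly instead of flying up, until it stands fully open by itself. Do not bump the lamp frame, and leave everything else on the table where it is.

Things in the scene. Friction and masses are not known exactly. Their poses are not given: they have to be found in the camera images.
- stand: Fixed display stand carrying turntable, case and lamp frame. Origin on the table, on the turntable's vertical axis; x points to the visitors' side (away from the robot, up to 0.2 rad off), y left, z up. The disc is 300 mm across, its top 30 mm above the table. A small block with the click pawl ends 195 mm out along x, 28 mm high.
- turntable (a joint): Angle of the turntable (rad, grows anticlockwise from above, -0.6 to 2.2). 0: the case's x lies along the stand's x and the spring pawl sits between two steel bumps on the rim, the only click stop. Starts at 0.7 to 1.25. Turning takes about 1 N at the pin, passing a bump (0.04 to 0.1 rad from the stop) about 4 N; let go within 0.03 rad of 0, it is drawn to the stop.
- pin_top (a point): Top of the upright steel turning pin on the disc's rim, directly behind the case's hinge side: 16 mm thick round shaft with a 20 mm head, 130 mm from the turntable axis along the case's -x, rising 46 mm above the disc (top 76 mm above the table; shaft to grip between 40 and 68 mm above the table).
- case: Dark wooden medal case fixed on the middle of the turntable: 100 mm (x) x 150 mm (y), lid closed 49 mm high. Origin under its centre, 30 mm above the table, on the turntable axis. x points from the hinge side to the catch side, z up.
- lid_hinge (a point): Centre of the lid's hinge line (parallel to the case's y), at x = -50, z = 35 mm in the case. Axes as the case. The lid is a slab 98 mm (from hinge to front) x 150 mm (y -75 to 75), 14 mm thick, its underside level with the hinge line when closed.
- lid (a joint): Opening angle of the lid (rad): 0 closed and held by the catch, 1.8 fully open against its stop, leaning a little back over the hinge side. A spring (0.17 N m closed, 0.07 N m open; lid 0.2 kg) drives it open and keeps it open; let go half way, it flies up at over 3 rad/s.
- lid_front (a point): Middle of the lid's front upper edge, 98 mm from the hinge line. Axes as the lid's: x from hinge to front, z out of its upper face. A notch in the middle of the lid's front, 38 mm wide (y -19 to 19) and 36 mm deep, leaves room for the button; the lid's two horns beside it are 56 mm wide.
- button_top (a point): Top centre of the brass button catch: round vertical stub 20 mm across in the lid's notch, 82 mm from the hinge line, 9 mm proud of the closed lid's face (88 mm above the table). Goes 7 mm down to a hard stop (1.6 N to begin, 4.4 N at the bottom); the catch lets go at about 4.5 mm.
- button (a joint): How far the button is pressed (m): 0 out, 0.007 fully down, which is 2 mm above the closed lid's face. With fingertips 45 to 70 mm apart along the case's y, one can be on the button while the other waits just over a horn of the lid.
- lamp_frame: Fixed level rectangular display light: an open black frame of 8 mm bars, 100 mm (x) x 184 mm (y), 189 to 199 mm above the table, over the catch end of the case's home position. It bars an upright tool over the button: tilt it 35 to 40 degrees, fingertips away from the robot. A 14 mm post at x = 70, y = 185 mm of the stand carries it. Origin and axes as the stand's.
- frame_edge (a point): Middle of the lamp frame's edge nearest the case's hinge: at x = 20, z = 194 mm of the stand.
- punch_pot: Round light wooden block 70 mm across and 45 mm high with steel punches standing in it up to 150 mm; about 0.26 m to the left of the stand. Origin under its centre. Bystander.
- small_bottle: Small capped jar, 40 mm across, 70 mm high, to the left of the stand. Origin under its centre. Bystander.
- scriber: Slim scriber 140 mm long, 10 mm thick, lying right of the stand. Origin on its underside half way along. Bystander.
- coin: Copper coin blank, 38 mm across, 5 mm thick, lying right of the stand on the robot's side. Origin under its centre. Bystander.
- phone: Black phone 150 x 73 x 9 mm, lying further to the right of the stand. Origin under its centre. Bystander.

How it is judged:
By the outcome, as a careful person would: the job done as asked, in the order asked, and still so for the second after the job is handed in, with the robot touching nothing.
It also fails if it takes over 50 s, if anything falls off the work surface, if the arm or the gripper's body presses on something with over 40 N, if the wrist force passes 120 N, or if a joint passes its speed limit or range.

ROBOT

A 6-joint arm with a two-finger parallel gripper is mounted at the origin on the work surface. World frame = base frame: x ahead of the robot, y to its left, z up, the work surface at z = 0. Lengths are in mm, angles in rad, forces in N, time in s.
With the tool pointing down it reaches from about 350 to 775 mm from the base axis. Payload 7.3 kg.
Tool frame: the origin (TCP) lies at the very end of the fingers, on their centre line; the grasp point (between the pads) lies 19 mm behind it; z points along the fingers, y is the line along which they close (so a half turn about z gives the same grasp; the last joint's range is limited). The gripper opens to 92 mm and grips with 3 to 60 N. Pads are 19 mm wide; open, the fingers measure 130 mm over their backs; the gripper's body (75 mm by 190 mm) begins 47 mm behind the grasp point.
Start: joints at [-1.465, 0.342, 1.524, -0, 1.275, -0.146], TCP at [130.824, -508.458, 226.741] pointing down, gripper open.
Joint ranges: [-2.53, 2.53], [-0.77, 2.02], [0.04, 2.7], [-1, 4.14], [0.28, 2.66], [-3.11, 3.11]. Speed limits (rad/s): [2.57, 2.57, 3.14, 3.14, 3.14, 3.14].

INTERFACE

Orientations are given as [roll, pitch, yaw] about the fixed x, y, z axes, in that order (R = Rz(yaw) Ry(pitch) Rx(roll)).
In Python, from plant import get_obs, vision, workorder gives the robot as it stands.
- The arm moves only by the shell command python3 -m pendant 'ROWS' [OPENING]. ROWS is a JSON object of lists of equal length, an entry for each row: "dp": the shift along the tool's x, y, z in m, a list of three; "rotation": the turn, a rotation vector about the tool's x, y, z in rad, a list of three. A call has 1 to 8 rows; each row is the pose to reach, as a shift and turn from the pose commanded when the call began, along the tool's axes at that moment; what a row does not reach only later rows make up. A row lasts 1/8 s, in which the tool goes at most 62.5 mm and 10.7 degrees, less where a joint would pass 70% of its speed; a pose out of reach is approached as far as the arm can. A call with a gripper value outside its range is refused whole. OPENING is the finger opening in m, from 0 to 0.0918, set as the call begins (- or left out, the last holds). The fingers move at their own pace and stop on an object; the grip force is fixed at half the most. Time passes only in rows, so rows that repeat a pose let the fingers close. It gives the time, the measured TCP pose, the force, the opening and the grip force at its end, in the units of the state.
- get_obs(): the state, without advancing time (a new reading comes with each control period).
- vision.capture(name): name is "scene" or "top" or "wrist"; returns a dict with "pixels" (400x640x3 uint8, red, green, blue), "vfov" (degrees; the focal length in pixels is half the picture's height over the tangent of half this angle, whatever the lens; pixels are square), "cx", "cy" (the principal point, pixels), "pose" (4x4, takes a point from camera to world coordinates); the wrist camera has in their place "T_tool_cam" (4x4, takes a point from camera to tool coordinates, whose origin is the TCP and whose axes are the flange's). Camera axes: x right, y up, looking along -z (the intrinsics and any distortion apply to the point x, -y, -z); pixel columns grow to the right and rows downward; lengths in mm; the calibration is good to about 2 mm. A picture is of the moment at which its call begins: read the wrist's pose just before it. There is no depth.
- workorder.close_job(): hands the job in; it is judged then, once.
The state is a dict: "time": time; "joint_positions": joint angles; "dq": joint speeds; "tau": joint torques, N m; "tool_pos": TCP position; "tcp_rot": TCP orientation; "contact_force": force on the tool from outside, world axes, zero at the start; "moment": the same for the moment, N m; "grip_width": finger opening in mm; "finger_force": force on a finger pad.
Only numpy, scipy, OpenCV 4.12 (cv2) and the standard library are available. Lean on these libraries where they do the work, as an engineer would, in place of code of your own. Each camera call takes 0.05 s, during which the arm holds its last target. There are 200 camera calls.

## Working session

There is one attempt and no reset: what is moved stays moved. The work goes in short steps, Python scripts to look and compute and a shell command to move; the robot and the scene stay as the last step left them, time stands still between calls to the robot, and variables do not carry over. Pictures are saved under pics/ and viewed, at most 10 in all, crops included, and the job is handed in when it is done.

```bash
ls; mkdir -p pics; python3 - <<'E'
from plant import get_obs, vision
import cv2,pickle
print(get_obs())
d={}
for n in("scene","top"):
    c=vision.capture(n); d[n]=c
    print(n,{k:v for k,v in c.items() if k!="pixels"})
    cv2.imwrite(f"pics/{n}0.png",c["pixels"][:,:,::-1])
pickle.dump(d,open("c0.pkl","wb"))
E
```

```text
pics
{'time': 0.0, 'joint_positions': array([-1.46501814e+00,  3.42704843e-01,  1.52503522e+00,  1.59092355e-05,
        1.27538986e+00, -1.45995181e-01]), 'dq': array([-0.00086468, -0.00024465, -0.00069015, -0.00099971,  0.00155045,
        0.00131317]), 'tau': array([-1.29796455e-03, -4.31247103e+01, -2.44223410e+01,  7.15252245e-02,
        5.58954547e-02, -1.22830161e-04]), 'tool_pos': array([ 130.77365306, -508.02570247,  226.04789066]), 'tcp_rot': array([-3.14007395e+00, -2.38688684e-04,  2.51768539e-01]), 'contact_force': array([-0.31167034,  0.34829985, -0.48617345]), 'moment': array([0.02417409, 0.01305764, 0.02217369]), 'finger_force': 0.0, 'grip_width': 91.84705700302055}
scene {'vfov': 42.78269188260953, 'cx': 312.5522983270503, 'cy': 200.3310225859723, 'pose': array([[-4.09195129e-01, -7.54461420e-01,  5.13173765e-01,
         1.31002202e+03],
       [ 9.12391298e-01, -3.32115642e-01,  2.39251583e-01,
         3.58843719e+02],
       [-1.00730544e-02,  5.66115860e-01,  8.24264137e-01,
         1.32946030e+03],
       [ 0.00000000e+00,  0.00000000e+00,  0.00000000e+00,
         1.00000000e+00]])}
top {'vfov': 43.20329067869315, 'cx': 325.3581285543317, 'cy': 201.22744961327777, 'pose': array([[-1.03392872e-02,  9.92254544e-01, -1.23790221e-01,
         4.39785313e+02],
       [-9.99618483e-01, -7.08550350e-03,  2.66961273e-02,
         2.08957147e+01],
       [ 2.56122375e-02,  1.24019012e-01,  9.91949242e-01,
         1.36270027e+03],
       [ 0.00000000e+00,  0.00000000e+00,  0.00000000e+00,
         1.00000000e+00]])}
```

View pics/scene0.png

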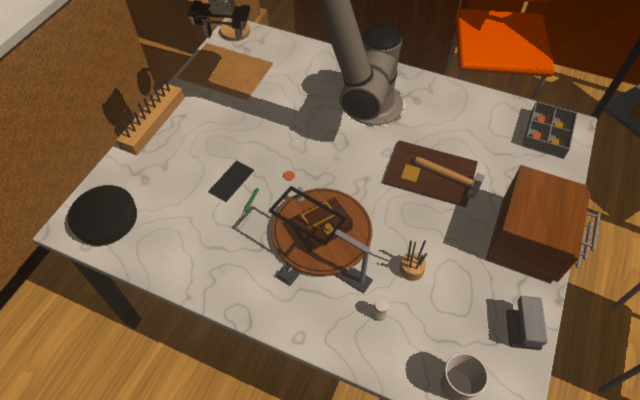

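View pics/top0.png

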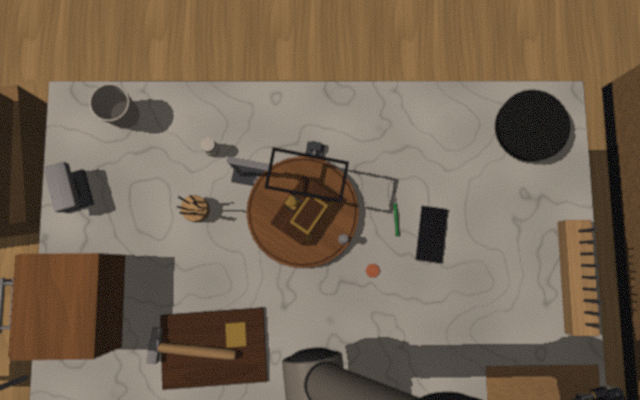

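The scene view shows the disc near (322,230), with the frame over it. In the top view:
- disc centre: about (303,212)
- pin: (343,239)
- button: (291,202)
- pawl block: (316,148)
- frame corners: (271,149), (348,162), (340,201), (267,190)

Next I'll measure these.

```bash
cat > h.py <<'E'
import numpy as np, cv2
from scipy.spatial.transform import Rotation as R
from plant import get_obs, vision
def pose(o): 
    T=np.eye(4); T[:3,:3]=R.from_euler('xyz',o['tcp_rot']).as_matrix(); T[:3,3]=o['tool_pos']; return T
def cap(n):
    o=get_obs(); c=vision.capture(n)
    if 'pose' not in c: c['pose']=pose(o)@c['T_tool_cam']
    return c
def ray(c,u,v):
    f=200/np.tan(np.radians(c['vfov'])/2)
    d=np.array([(u-c['cx'])/f,-(v-c['cy'])/f,-1]); return c['pose'][:3,3], c['pose'][:3,:3]@d
def onz(c,u,v,z):
    p,d=ray(c,u,v); return p+d*(z-p[2])/d[2]
def proj(c,P):
    f=200/np.tan(np.radians(c['vfov'])/2)
    q=c['pose'][:3,:3].T@(np.asarray(P)-c['pose'][:3,3]); return np.array([c['cx']+f*q[0]/-q[2],c['cy']-f*q[1]/-q[2]])
def tri(rays):
    A=0;b=0
    for p,d in rays:
        d=d/np.linalg.norm(d);M=np.eye(3)-np.outer(d,d);A=A+M;b=b+M@p
    return np.linalg.solve(A,b)
E
python3 - <<'E'
from h import *; import pickle
d=pickle.load(open("c0.pkl","rb"))
for n,ctr in(("top",(303,212)),("scene",(322,230))):
    c=d[n]; px=c["pixels"]; hsv=cv2.cvtColor(px,cv2.COLOR_RGB2HSV)
    m=((hsv[...,0]<18)&(hsv[...,1]>90)&(hsv[...,2]>40)).astype(np.uint8)
    w=np.zeros_like(m); cv2.circle(w,ctr,75,1,-1); m*=w
    m=cv2.morphologyEx(m,cv2.MORPH_OPEN,np.ones((3,3)))
    ct=max(cv2.findContours(m,0,1)[0],key=cv2.contourArea)
    h=cv2.convexHull(ct)[:,0]
    P=np.array([onz(c,*q,30)[:2] for q in h])
    A=np.c_[2*P,np.ones(len(P))]; s=np.linalg.lstsq(A,(P**2).sum(1),rcond=None)[0]
    r=np.sqrt(s[2]+s[0]**2+s[1]**2); print(n,s[:2],r,np.abs(np.hypot(*(P-s[:2]).T)-r).max())
t=d["top"]
for k,q,z in(("pin",(343,239),76),("btn",(291,202),88),("pawl",(316,148),28),("f1",(271,149),199),("f2",(348,162),199),("f3",(340,201),199),("f4",(267,190),199)): print(k,onz(t,*q,z).round(1))
a=t["pixels"][130:280,180:410,::-1]; cv2.imwrite("pics/topc.png",cv2.resize(a,None,fx=3.4,fy=3.4,interpolation=cv2.INTER_CUBIC))
E
```

```text
top [579.73789601  45.32659852] 147.7094921345937 9.47286541395195
scene [615.6828953   47.89230554] 127.83598766551724 74.64366830870657
pin [503.1 -57.7  76. ]
btn [597.5  73.9  88. ]
pawl [751.3   8.7  28. ]
f1 [709.4 115.9 199. ]
f2 [677.5 -64.6 199. ]
f3 [585.3 -44.5 199. ]
f4 [612.3 124.9 199. ]
```

View pics/topc.png

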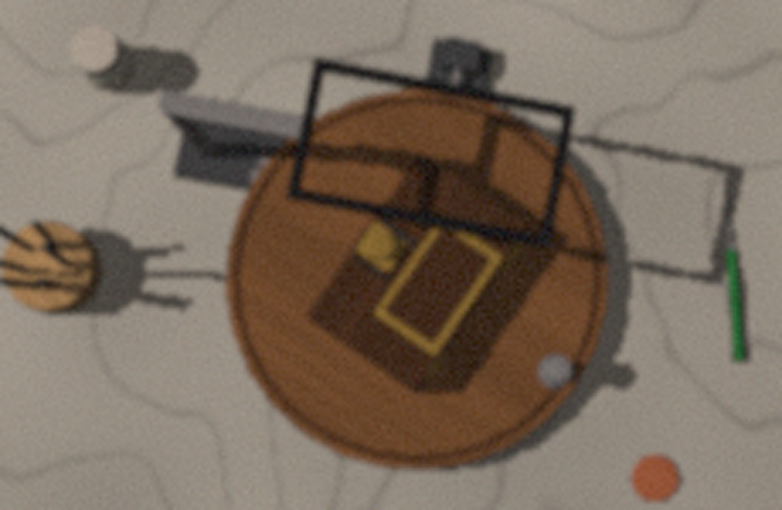

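The crop confirms the geometry. The pin head is at crop (555,370), the frame's outer corners are at (318,62), (573,108), (550,243) and (291,196), and the disc spans 228–607 by 88–467. I'll refine with the wrist camera from above the hinge side.

```bash
cat >> h.py <<'E'
def RT(yaw,tilt=0): return R.from_euler('z',yaw)*R.from_euler('x',np.pi)*R.from_euler('y',tilt)
def plan(pts,Rt=None):
    o=get_obs(); R0=R.from_euler('xyz',o['tcp_rot'])
    for p in pts: print('dp',np.round(R0.inv().apply(np.asarray(p)-o['tool_pos'])/1000,4))
    if Rt is not None: print('rot',(R0.inv()*Rt).as_rotvec().round(4))
E
python3 - <<'E'
from h import *; import pickle
t=pickle.load(open("c0.pkl","rb"))["top"]
C=lambda u,v:(u/3.4+180,v/3.4+130)
print(onz(t,*C(417.5,277.5),30)); F=[onz(t,*C(*q),199)[:2] for q in((318,62),(573,108),(550,243),(291,196))]
print(np.round(F,1),np.mean(F,0)); a=F[0]+F[3]-F[1]-F[2]; print('yaw',np.arctan2(-a[0],a[1]))
print(onz(t,*C(555,370),76))
plan([[480,-10,330]],RT(-.176))
E
```

```text
[578.77942945  45.12973617  30.        ]
[[711.2 110. ]
 [678.  -65.8]
 [584.2 -48.6]
 [617.8 128.2]] [647.79830789  30.93527213]
yaw -0.1873951207875118
[503.54681492 -58.27714222  76.        ]
dp [ 0.4623 -0.3955 -0.1033]
rot [-1.400e-03  1.000e-04  4.279e-01]
```

```bash
python3 -m pendant '{"dp":[[0.055,-0.047,-0.02],[0.11,-0.094,-0.04],[0.165,-0.141,-0.06],[0.22,-0.188,-0.08],[0.275,-0.235,-0.1],[0.33,-0.282,-0.103],[0.385,-0.33,-0.103],[0.43,-0.368,-0.103]],"rotation":[[0,0,0.05],[0,0,0.1],[0,0,0.15],[0,0,0.2],[0,0,0.25],[0,0,0.3],[0,0,0.37],[0,0,0.43]]}'
python3 - <<'E'
from h import *
plan([[480,-10,330]],RT(-.185))
E
```

```text
time: 1.1
tool_pos: [411.5, -107.1, 326.6]
tcp_rot: [3.141, -0.001, -0.18]
contact_force: [1.0, -1.2, 0.8]
grip_width: 91.6
finger_force: 0.0
dp [ 0.05   -0.1078 -0.0034]
rot [ 0.0004 -0.0006  0.0046]
```

```bash
python3 -m pendant '{"dp":[[0.0,0,0],[0.02,-0.03,0],[0.03,-0.035,0],[0.03,-0.035,0],[0.03,-0.035,0]],"rotation":[[0,0,0],[0,0,0.005],[0,0,0.005],[0,0,0.005],[0,0,0.005]]}' 0.06
python3 - <<'E'
from h import *; import pickle
o=get_obs(); c=cap("wrist"); pickle.dump((o,c),open("w1.pkl","wb")); print(c['vfov'],c['cx'],c['cy'],c['pose'].round(2))
cv2.imwrite("pics/w1.png",c["pixels"][:,:,::-1])
print('disc c',proj(c,[578.8,45.1,30]),'pin',proj(c,[503.5,-58.3,76]),'frame',proj(c,[584.2,-48.6,199]),proj(c,[617.8,128.2,199]))
E
```

```text
time: 1.72
tool_pos: [445.8, -80.8, 326.2]
tcp_rot: [3.141, 0.001, -0.184]
contact_force: [0.1, -0.1, 0.3]
grip_width: 60.0
finger_force: 0.0
68.01212358481102 322.33238305367826 202.2309071960668 [[-1.8000e-01  9.4000e-01  2.8000e-01  5.2126e+02]
 [-9.8000e-01 -1.8000e-01 -5.0000e-02 -9.4070e+01]
 [ 0.0000e+00 -2.9000e-01  9.6000e-01  4.8378e+02]
 [ 0.0000e+00  0.0000e+00  0.0000e+00  1.0000e+00]]
disc c [219.37618133  90.47787722] pin [298.23272346 131.82197052] frame [257.25479767  48.67072175] [49.48692838 47.70803023]
```

View pics/w1.png

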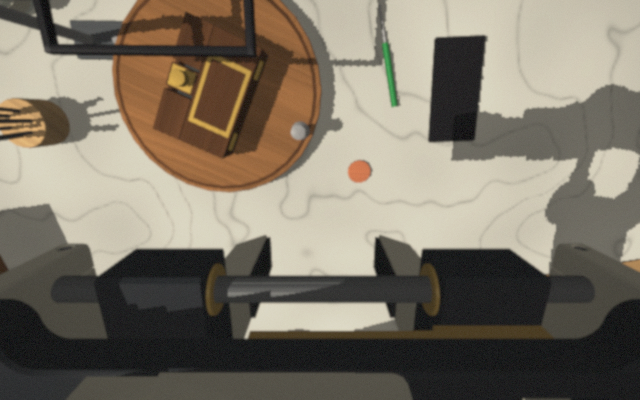

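The wrist view agrees with the estimates: the pin is at (298,131), exactly as predicted, and the frame's near bar is level at row ~51. I'll go to the pin now.

```bash
python3 - <<'E'
from h import *
plan([[503.5,-58,150],[503.5,-58,38]],RT(-.185))
E
```

```text
dp [ 0.0526 -0.033   0.1763]
dp [ 0.0526 -0.0331  0.2883]
rot [0.0004 0.0004 0.0004]
```

```bash
python3 -m pendant '{"dp":[[0.02,-0.013,0.04],[0.04,-0.026,0.085],[0.0526,-0.033,0.13],[0.0526,-0.033,0.175],[0.0526,-0.033,0.22],[0.0526,-0.033,0.255],[0.0526,-0.033,0.28],[0.0526,-0.033,0.288]],"rotation":[[0,0,0],[0,0,0],[0,0,0],[0,0,0],[0,0,0],[0,0,0],[0,0,0],[0,0,0]]}' 0.06
python3 -m pendant '{"dp":[[0,0,0],[0,0,0],[0,0,0],[0,0,0],[0,0,0],[0,0,0]],"rotation":[[0,0,0],[0,0,0],[0,0,0],[0,0,0],[0,0,0],[0,0,0]]}' 0.012
```

```text
time: 2.78
tool_pos: [503.1, -57.5, 37.3]
tcp_rot: [3.142, 0.003, -0.184]
contact_force: [-0.6, 0.2, 1.0]
grip_width: 60.0
finger_force: 0.0
time: 3.52
tool_pos: [503.8, -57.7, 38.7]
tcp_rot: [3.14, 0.0, -0.183]
contact_force: [-2.5, -4.4, 4.1]
grip_width: 17.7
finger_force: 30.0
```

```bash
python3 - <<'E'
from h import *; import pickle
from scipy.optimize import least_squares
o,c=pickle.load(open("w1.pkl","rb")); hsv=cv2.cvtColor(c["pixels"],cv2.COLOR_RGB2HSV)
m=((hsv[...,1]>80)&(hsv[...,0]<20)).astype(np.uint8); ctr=proj(c,[578.8,45.1,30])
P=[]
for a in np.radians(np.r_[-20:8,18:160:2,168:190]):   # image angles, downwards
    d=np.array([np.cos(a),np.sin(a)])
    rr=np.arange(85,125,.5); q=(ctr+rr[:,None]*d); s=cv2.remap(hsv[...,1].astype(np.float32),q[:,0].astype(np.float32)[None],q[:,1].astype(np.float32)[None],1)[0]
    if q[:,1].min()<60: continue
    k=np.argmin(np.diff(cv2.GaussianBlur(s[None],(5,1),0)[0])); P.append(onz(c,*q[k],26)[:2])
P=np.array(P); s=least_squares(lambda x:np.hypot(*(P-x[:2]).T)-150,[578,45],loss='soft_l1',f_scale=1.5)
print(len(P),s.x,np.median(np.abs(s.fun)))
y=m[100:150,280:315]; g=c["pixels"][105:155,275:320].astype(int); k=(g.max(2)-g.min(2)<25)&(g.min(2)>90)&(g.min(2)<210)
v,u=np.nonzero(k); print('pin px',np.median(u)+275,np.median(v)+105,k.sum(),onz(c,np.median(u)+275,np.median(v)+105,76))
E
```

```text
115 [579.94585559  48.83147826] 0.5706234595133708
pin px 309.0 135.0 411 [496.77636954 -71.67622595  76.        ]
```

```bash
python3 - <<'E'
from h import *
C=np.array([579.5,47.3]); a0=np.arctan2(-105.1,-75.8); r=129.8
p0=C+r*np.array([np.cos(a0),np.sin(a0)]); off=get_obs()['tool_pos'][:2]-p0; print(off)
for k in range(1,9):
    a=a0-.85*k/8; p=C+r*np.array([np.cos(a),np.sin(a)])+off; plan([[*p,38.7]])
E
```

```text
[0.2452982  0.25485627]
dp [-0.0121 -0.0065  0.    ]
dp [-0.0235 -0.0143  0.    ]
dp [-0.034  -0.0233  0.    ]
dp [-0.0434 -0.0333  0.    ]
dp [-0.0518 -0.0443 -0.    ]
dp [-0.0589 -0.0561 -0.    ]
dp [-0.0648 -0.0686 -0.    ]
dp [-0.0693 -0.0816 -0.    ]
```

```bash
python3 -m pendant '{"dp":[[-0.0121,-0.0065,0],[-0.0235,-0.0143,0],[-0.034,-0.0233,0],[-0.0434,-0.0333,0]],"rotation":[[0,0,0],[0,0,0],[0,0,0],[0,0,0]]}'; python3 -m pendant '{"dp":[[-0.0084,-0.011,0],[-0.0155,-0.0228,0],[-0.0214,-0.0353,0],[-0.0259,-0.0483,0],[-0.0259,-0.0483,0],[-0.0259,-0.0483,0]],"rotation":[[0,0,0],[0,0,0],[0,0,0],[0,0,0],[0,0,0],[0,0,0]]}'
```

```text
time: 4.03
tool_pos: [464.5, -17.6, 38.5]
tcp_rot: [3.139, 0.005, -0.184]
contact_force: [-12.3, -10.9, 9.5]
grip_width: 17.6
finger_force: 30.0
time: 4.78
tool_pos: [448.0, 36.1, 38.0]
tcp_rot: [3.141, 0.006, -0.183]
contact_force: [-7.9, -2.8, 3.8]
grip_width: 18.0
finger_force: 30.0
```

```bash
python3 - <<'E'
from h import *
A=np.array([503.7,-57.8]);B=np.array([447.9,36.1])
o=get_obs()['tool_pos'];print(o)
m=(A+B)/2;d=B-A;L=np.hypot(*d);n=np.array([d[1],-d[0]])/L; C=m+n*np.sqrt(130**2-L*L/4);print('centre',C)
for yaw in(-.176,-.185,-.195):
  e=C-130*np.array([np.cos(yaw),np.sin(yaw)]);print(yaw,e, 'ang now',np.arctan2(*(B-C)[::-1])%(2*np.pi)-np.pi-yaw)
c=cap("wrist"); cv2.imwrite("pics/w2.png",c["pixels"][:,:,::-1])
t=cap("top"); cv2.imwrite("pics/top2.png",cv2.resize(t["pixels"][130:280,180:410,::-1],None,fx=3.4,fy=3.4,interpolation=cv2.INTER_CUBIC))
E
```

```text
[447.95818123  36.0671488   37.98417903]
centre [577.21616851  49.41647713]
-0.176 [449.22441651  72.17853813] ang now 0.2786144282278576
-0.185 [449.43445592  73.32952649] ang now 0.2876144282278576
-0.195 [449.67997146  74.60612668] ang now 0.2976144282278576
```

View pics/w2.png

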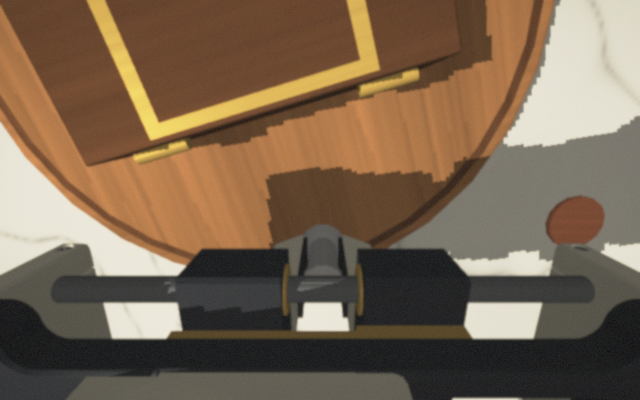

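The picture shows the pin between the pads at (322,250). The hinge edge runs from (88,165) to (455,52), so about 0.3 rad is left to turn. I'll check the frame's yaw in the earlier wrist image.

```bash
python3 - <<'E'
from h import *; import pickle
o,c=pickle.load(open("w1.pkl","rb")); g=cv2.cvtColor(c["pixels"],cv2.COLOR_RGB2GRAY).astype(float)
P=[]
for u in range(60,245,3):
    if 150<u<215: continue
    col=cv2.GaussianBlur(g[40:66,u:u+1],(1,3),0)[:,0]; k=np.argmax(np.diff(col[8:]))+8; P.append((u,k+40.5))
P=np.array(P,np.float32); vx,vy,x0,y0=cv2.fitLine(P,cv2.DIST_HUBER,0,.01,.01).ravel(); v=lambda u:y0+(u-x0)*vy/vx
a,b=onz(c,60,v(60),189),onz(c,245,v(245),189); d=a-b; print(P[::6,1],a,b,'yaw',np.arctan2(-d[0],d[1]))
C=np.array([577.8,48.9]); x=(a+b)[:2]/2-C; y=np.arctan2(-d[0],d[1]); print('edge x in stand',x@[np.cos(y),np.sin(y)])
Rp=np.array([447.95,36.07])
for yaw in(-.185,):
  for f in(.15,.08,.03,-.01):
    a=np.pi+yaw+f; plan([[*(C+[130*np.cos(a),130*np.sin(a)]),38]])
E
```

```text
[54.5 57.5 59.5 54.5 55.5 55.5 61.5] [614.5703247  129.00490427 189.        ] [578.91483015 -33.66701795 189.        ] yaw -0.21577425927413157
edge x in stand 18.766890330844927
dp [-0.0033 -0.0172  0.    ]
dp [-0.0043 -0.0262  0.    ]
dp [-0.0047 -0.0327  0.    ]
dp [-0.0047 -0.0379  0.    ]
```

```bash
python3 -m pendant '{"dp":[[-0.003,-0.007,0],[-0.0045,-0.014,0],[-0.006,-0.021,0],[-0.0065,-0.027,0],[-0.007,-0.032,0],[-0.007,-0.035,0],[-0.007,-0.0375,0],[-0.007,-0.0375,0]],"rotation":[[0,0,0],[0,0,0],[0,0,0],[0,0,0],[0,0,0],[0,0,0],[0,0,0],[0,0,0]]}'; python3 -m pendant '{"dp":[[0,0,0],[0,0,0]],"rotation":[[0,0,0],[0,0,0]]}'
python3 - <<'E'
from h import *
o=get_obs(); print(o['tool_pos'],o['contact_force'],o['moment'])
c=cap("wrist"); cv2.imwrite("pics/w3.png",c["pixels"][:,:,::-1])
E
```

```text
time: 5.88
tool_pos: [449.4, 74.1, 38.0]
tcp_rot: [3.141, 0.003, -0.183]
contact_force: [-5.2, -2.3, -1.1]
grip_width: 17.7
finger_force: 30.0
time: 6.12
tool_pos: [449.4, 74.0, 38.0]
tcp_rot: [3.141, 0.003, -0.184]
contact_force: [-5.2, -1.6, -0.4]
grip_width: 17.7
finger_force: 30.0
[449.3524439   74.04373993  37.95478796] [-5.22163888 -1.62562348 -0.39879343] [-0.20675832  0.77118394 -0.37372887]
```

View pics/w3.png

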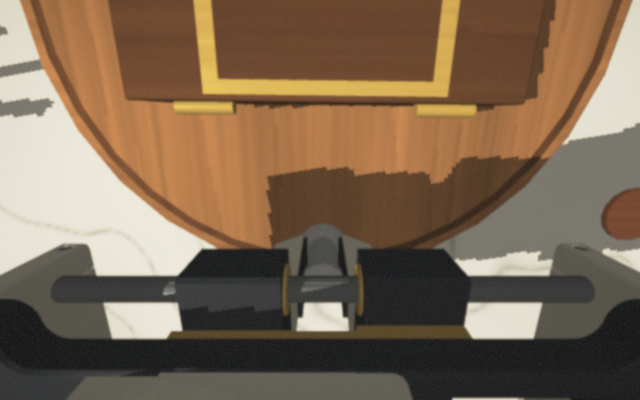

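The case is now nearly square to the tool: its hinge edge runs from (127,98) to (520,104). I'll release so the pawl can centre it, back up, and look from higher.

```bash
python3 -m pendant '{"dp":[[0,0,0],[0,0,0],[0,0,0],[0,0,0],[0,0,-0.03],[0,0,-0.08],[0,0,-0.13],[-0.02,0,-0.18]],"rotation":[[0,0,0],[0,0,0],[0,0,0],[0,0,0],[0,0,0],[0,0,0],[0,0,0],[0,0,0]]}' 0.05;  python3 -m pendant '{"dp":[[0,0,0],[0,0,-0.05],[0,0,-0.1],[0,0,-0.1],[0,0,-0.1]],"rotation":[[0,0,0],[0,0,0],[0,0,0],[0,0,0],[0,0,0]]}'
python3 - <<'E'
from h import *; import pickle
o=get_obs(); c=cap("wrist"); t=cap("top"); pickle.dump((o,c,t),open("w4.pkl","wb"))
cv2.imwrite("pics/w4.png",c["pixels"][:,:,::-1])
E
```

```text
time: 7.18
tool_pos: [431.7, 77.5, 220.2]
tcp_rot: [-3.141, -0.001, -0.184]
contact_force: [-0.4, -1.0, 0.2]
grip_width: 50.0
finger_force: 0.0
time: 7.8
tool_pos: [430.8, 77.7, 316.8]
tcp_rot: [3.141, 0.002, -0.183]
contact_force: [-0.6, 0.4, -0.0]
grip_width: 50.2
finger_force: 0.0
```

View pics/w4.png

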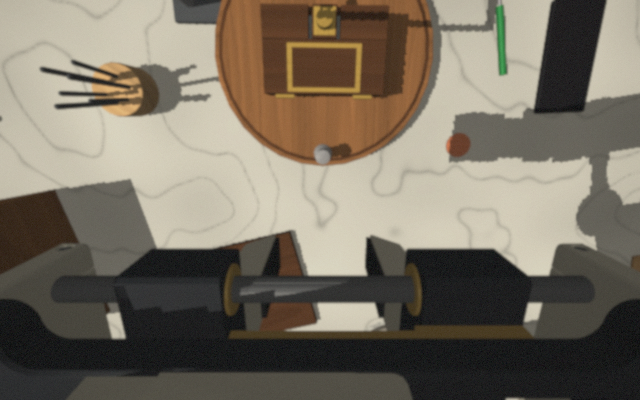

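After release, the pin is at (322,155), the button at about (325,15), and the hinges at (285,96) and (363,97). I'll measure the stand centre, yaw and button from these.

```bash
python3 - <<'E'
from h import *; import pickle
o,c,t=pickle.load(open("w4.pkl","rb"))
pin=onz(c,322,155,76); b=onz(c,325,12,88); print('pin',pin,'btn',b)
# gold frame + hinge mask
hsv=cv2.cvtColor(c["pixels"],cv2.COLOR_RGB2HSV); m=((hsv[...,0]>18)&(hsv[...,0]<32)&(hsv[...,1]>110)&(hsv[...,2]>110)).astype(np.uint8)
n,l,s,ce=cv2.connectedComponentsWithStats(m)
for i in range(1,n):
    if s[i,4]>20: print(s[i],ce[i])
# fit near edge of gold rectangle (z=79)
P=[]
for u in range(292,358):
    v=np.nonzero(m[78:94,u])[0]
    if len(v): P.append(onz(c,u,78+v.mean(),79)[:2])
P=np.array(P); vx,vy=cv2.fitLine(P.astype(np.float32),cv2.DIST_HUBER,0,.01,.01).ravel()[:2]; print('case yaw',np.arctan2(-vx*np.sign(vy),abs(vy)),len(P),P.mean(0))
# frame & pin in new top
cv2.imwrite("pics/top4.png",cv2.resize(t["pixels"][130:280,180:410,::-1],None,fx=3.4,fy=3.4,interpolation=cv2.INTER_CUBIC))
E
```

```text
pin [453.10391539  74.39939588  76.        ] btn [613.86742045  41.17741418  88.        ]
[313   6  23  30 413] [321.74818402  23.43341404]
[322   7   6   4  21] [324.38095238   8.57142857]
[330   6   6   6  30] [332.63333333   8.63333333]
[ 286   42   76   51 1121] [323.14094558  66.00535236]
[276  94  18   4  67] [284.47761194  95.3880597 ]
[353  95  18   4  69] [361.60869565  96.43478261]
case yaw -0.19172737 66 [533.61212695  56.32906025]
```

View pics/top4.png

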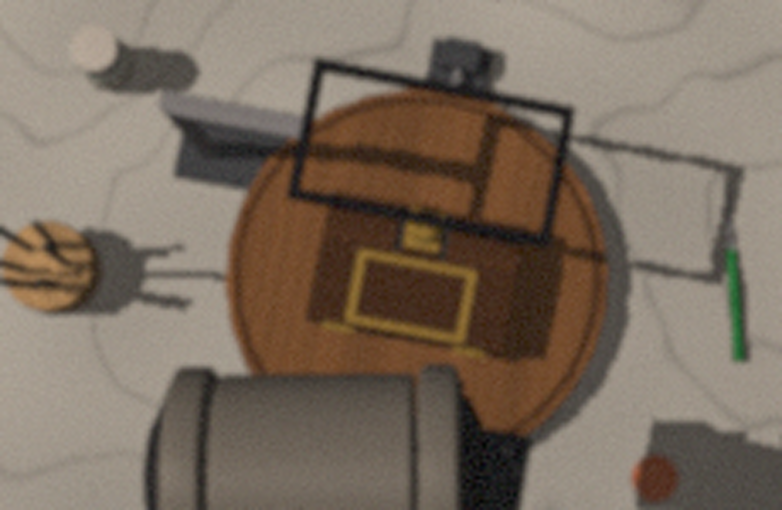

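The turntable is home: case yaw is about -0.19 and the frame is parallel to it in the picture. Next is the tilted approach: 0.72 rad tilt, 40 mm finger opening, +y finger over the button, -y finger over the horn.

```bash
cat >> h.py <<'E'
C0=np.array([578.5,49.]); YAW=-.19; TILT=.72
def S(x,y,z): return [*(C0+[x*np.cos(YAW)-y*np.sin(YAW),x*np.sin(YAW)+y*np.cos(YAW)]),z]
def inS(p): d=np.asarray(p)[:2]-C0; return np.array([d@[np.cos(YAW),np.sin(YAW)],d@[-np.sin(YAW),np.cos(YAW)],p[2]])
E
python3 - <<'E'
from h import *; import pickle
print(inS(get_obs()['tool_pos']))
s,c=np.sin(TILT),np.cos(TILT); T=np.array([37.2,-27,94.2+2])
plan([S(*(T-k*np.array([s,0,-c]))) for k in(190,120)],RT(YAW,TILT))
E
```

```text
[-1.50744727e+02  2.20663304e-01  3.16457790e+02]
dp [0.0628 0.0276 0.0772]
dp [0.1091 0.0279 0.1297]
rot [-0.0017  0.7236  0.0068]
```

```bash
python3 -m pendant '{"dp":[[-0.01,0.005,0],[-0.01,0.012,0],[0,0.02,0.02],[0.02,0.0276,0.04],[0.045,0.0276,0.06],[0.0628,0.0276,0.077],[0.0628,0.0276,0.077],[0.0628,0.0276,0.077]],"rotation":[[0,0.12,0.002],[0,0.26,0.004],[0,0.4,0.006],[0,0.54,0.007],[0,0.66,0.007],[0,0.72,0.007],[0,0.72,0.007],[0,0.72,0.007]]}' 0.04; python3 -m pendant '{"dp":[[0,0,0],[0,0,0]],"rotation":[[0,0,0],[0,0,0]]}'
python3 - <<'E'
from h import *; import pickle
o=get_obs(); c=cap("wrist"); pickle.dump((o,c),open("w5.pkl","wb"))
cv2.imwrite("pics/w5.png",c["pixels"][:,:,::-1]); print(inS(o['tool_pos']),o['tcp_rot'],o['contact_force'])
for n,p in(("btn",(32,0,88)),("fe",(20,-92,199)),("fe2",(20,92,199)),("horn",(48,-75,79)),("horn",(48,75,79))): print(n,proj(c,S(*p)).round(1))
s,k=np.sin(TILT),np.cos(TILT); T=np.array([37.2,-27,96.2])
plan([S(*T)],RT(YAW,TILT))
E
```

```text
time: 8.9
tool_pos: [487.8, 39.1, 241.4]
tcp_rot: [-3.139, -0.719, -0.192]
contact_force: [0.7, -0.5, 0.5]
grip_width: 39.5
finger_force: 0.0
time: 9.15
tool_pos: [488.2, 39.1, 242.2]
tcp_rot: [-3.138, -0.721, -0.192]
contact_force: [0.3, -0.2, -0.2]
grip_width: 40.0
finger_force: 0.0
[-86.85027435 -26.74775834 242.24443093] [-3.13809769 -0.7212982  -0.19199679] [ 0.27835182 -0.20626733 -0.20447342]
btn [301.5 189.3]
fe [398.5 143.3]
fe2 [187.  143.4]
horn [361.1 181.3]
horn [243.6 181.4]
dp [-0.0031  0.0006  0.1915]
rot [-0.0021 -0.0011 -0.0014]
```

View pics/w5.png

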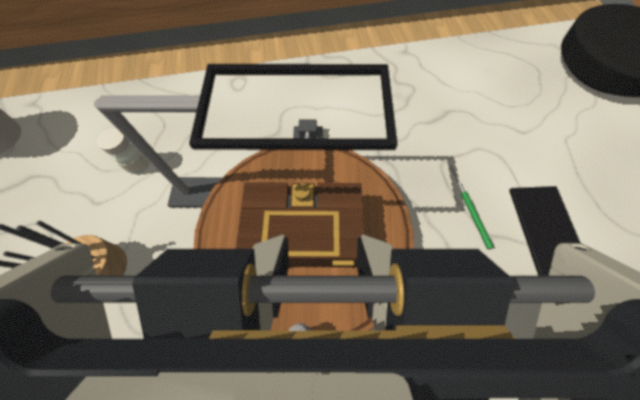

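The button appears at (302,188), within about 1 px of the prediction. The frame's near corners are at (191,145) and (397,146), also as predicted. I'll advance along the tool axis.

```bash
python3 -m pendant '{"dp":[[-0.003,0,0.035],[-0.003,0,0.07],[-0.003,0,0.105],[-0.003,0,0.135],[-0.003,0,0.16],[-0.003,0,0.178],[-0.003,0,0.178],[-0.003,0,0.178]],"rotation":[[0,0,0],[0,0,0],[0,0,0],[0,0,0],[0,0,0],[0,0,0],[0,0,0],[0,0,0]]}' 0.04
python3 - <<'E'
from h import *; import pickle
o=get_obs(); print(inS(o['tool_pos']),o['tcp_rot'],o['contact_force'])
c=cap("scene"); cv2.imwrite("pics/s6.png",cv2.resize(c["pixels"][150:300,220:440,::-1],None,fx=3.4,fy=3.4,interpolation=cv2.INTER_CUBIC))
w=cap("wrist"); cv2.imwrite("pics/w6.png",w["pixels"][:,:,::-1]); pickle.dump((o,w,c),open("w6.pkl","wb"))
for p in((32,0,88),(32,0,79)):print(proj(w,S(*p)))
s,k=np.sin(TILT),np.cos(TILT); T=np.array([37.2,-27,95.2])
plan([S(*T)],RT(YAW,TILT))
E
```

```text
time: 10.2
tool_pos: [612.5, 47.9, 142.3]
tcp_rot: [3.069, -0.669, -0.194]
contact_force: [-0.1, 0.5, 0.3]
grip_width: 39.8
finger_force: 0.0
[ 33.63301432   5.39690284 142.26893516] [ 3.06895591 -0.66895405 -0.19404449] [-0.11341066  0.51359222  0.3283933 ]
[326.35481993 267.43938512]
[325.55354187 269.3402866 ]
dp [-0.0265  0.0295  0.0417]
rot [ 0.075   0.0506 -0.0013]
```

View pics/w6.png

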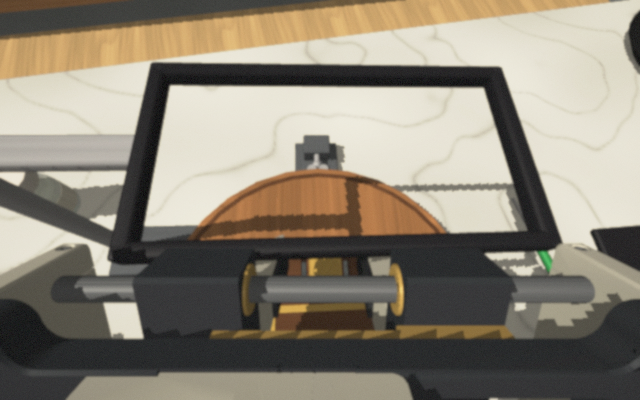

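```bash
python3 - <<'E'
from h import *; import pickle
o,c=pickle.load(open("w5.pkl","rb")); print(o['joint_positions'].round(3)); o=get_obs(); print(o['joint_positions'].round(3),o['dq'].round(3),o['tool_pos'])
E
```

```text
[ 0.006 -0.018  2.172 -0.439  0.303  2.141]
[ 0.075  0.391  1.957 -0.996  0.283  2.764] [-0.001 -0.    -0.    -0.    -0.     0.002] [612.58997327  47.99453013 142.60675262]
```

The arm ran into joint limits (j4 at -1, j5 at 0.28), so a 41° tilt is too close to the wrist singularity. The tool has touched nothing. I'll fit simple kinematics from the stored samples and find a feasible tilt.

```bash
cat > k.py <<'E'
from h import *; import pickle
from scipy.optimize import least_squares
def parts(q):
    Z=R.from_euler('z',q[0]); A=Z*R.from_euler('y',q[1]); B=Z*R.from_euler('y',q[1]+q[2]); W=B*R.from_euler('ZYZ',q[3:6]); return Z,A,B,W
def rows(q):
    Z,A,B,W=parts(q); m=[Z.apply([1,0,0]),[0,0,1],A.apply([1,0,0]),A.apply([0,0,1]),B.apply([1,0,0]),B.apply([0,0,1]),W.apply([0,0,1])]; return np.array(m,float).T
sm=[pickle.load(open(f"w{i}.pkl","rb"))[0] for i in(1,4,5,6)]
q0=[-1.465,.3427,1.525,0,1.2754,-.146]
Q=[q0]+[o['joint_positions'] for o in sm]; P=[[130.8,-508.0,226.0]]+[o['tool_pos'] for o in sm]; E=[[-3.14,0,.2518]]+[o['tcp_rot'] for o in sm]
A=np.vstack([rows(q) for q in Q]); x=np.linalg.lstsq(A,np.ravel(P),rcond=1e-4)[0]
off=(parts(Q[3])[3].inv()*R.from_euler('xyz',E[3]))
def fk(q): return rows(q)@x, parts(q)[3]*off
LO=np.array([-2.53,-.77,.04,-1,.28,-3.11]);HI=np.array([2.53,2.02,2.7,4.14,2.66,3.11])
def ik(p,Rt,qs):
    f=lambda q:np.r_[(fk(q)[0]-p)/10,(Rt.inv()*fk(q)[1]).as_rotvec()*10]
    s=least_squares(f,np.clip(qs,LO+.01,HI-.01),bounds=(LO,HI)); return s.x,np.abs(s.fun).max()
E
python3 - <<'E'
from k import *
print(x.round(1)); print([np.abs(fk(q)[0]-p).max().round(2) for q,p in zip(Q,P)],[ (R.from_euler('xyz',e).inv()*fk(q)[1]).magnitude().round(3) for q,e in zip(Q,E)])
for flip in(0,np.pi):
 for T in(.45,.5,.55,.6,.65,.7,1.0,1.1,1.2):
  for nm,pt in(("press",(30+9.5*np.cos(T),-27,88+9.5*np.sin(T))),("mid",(-5,-27,160)),("end",(-82,-27,145))):
   best=min((ik(S(*pt),R.from_euler('z',flip)*RT(YAW,T) if 0 else RT(YAW,T)*R.from_euler('z',flip),qs) for qs in([.05,.4,1.9,-.5,.4,2.5],[.05,.4,1.9,0,.4,-1],[.05,.4,1.9,3,.4,-.5],[.05,.4,1.9,1,.4,1])),key=lambda r:r[1])
   if best[1]<.1: print(round(flip),T,nm,best[0].round(2))
E
```

```text
[ 155.7 -196.8  142.2  247.2 -265.1   80.9  -28. ]Traceback (most recent call last):
  File "<stdin>", line 2, in <module>
AttributeError: 'float' object has no attribute 'round'
```

```bash
cat > /tmp/t.py <<'E'
from k import *
np.set_printoptions(suppress=True,precision=3)
for rc in (1e-4,1e-3,1e-2): print(np.linalg.lstsq(A,np.ravel(P),rcond=rc)[0].round(1), np.abs(A@np.linalg.lstsq(A,np.ravel(P),rcond=rc)[0]-np.ravel(P)).reshape(-1,3).max(1))
print(np.linalg.svd(A)[1])
for q,e,p in zip(Q,E,P): print(np.array(q),(R.from_euler('xyz',e).inv()*fk(q)[1]).as_rotvec(),p)
E
PYTHONPATH=. python3 /tmp/t.py
```

```text
Traceback (most recent call last):
  File "k.py", line 1, in <module>
    from h import *; import pickle
    ^^^^^^^^^^^^^^^
  File "h.py", line 1, in <module>
    import numpy as np, cv2
ModuleNotFoundError: No module named 'cv2'
```

```bash
cp /tmp/t.py t.py; python3 t.py
```

```text
[ 155.7 -196.8  142.2  247.2 -265.1   80.9  -28. ] [75.075 67.944 76.348 32.6   11.056]
[ 155.7 -196.8  142.2  247.2 -265.1   80.9  -28. ] [75.075 67.944 76.348 32.6   11.056]
[ 155.7 -196.8  142.2  247.2 -265.1   80.9  -28. ] [75.075 67.944 76.348 32.6   11.056]
[4.365 3.837 0.934 0.468 0.241 0.238 0.123]
[-1.465  0.343  1.525  0.     1.275 -0.146] [-0.  0.  0.] [130.8, -508.0, 226.0]
[-0.348  0.144  1.514 -0.001  1.484  1.407] [ 0. -0.  0.] [445.776 -80.848 326.208]
[ 0.003  0.119  1.569 -0.     1.456  1.757] [ 0.  0. -0.] [430.764  77.663 316.8  ]
[ 0.006 -0.018  2.172 -0.439  0.303  2.141] [ 0. -0. -0.] [488.161  39.136 242.244]
[ 0.075  0.392  1.957 -0.995  0.283  2.764] [ 0. -0.  0.] [612.547  47.948 142.269]
```

```bash
sed -i 's/m=\[Z.apply(\[1,0,0\]),/m=[Z.apply([1,0,0]),Z.apply([0,1,0]),/' k.py; cat > t.py <<'E'
from k import *
np.set_printoptions(suppress=True,precision=2)
print(x,np.abs(A@x-np.ravel(P)).reshape(-1,3).max(1))
seeds=([.05,.4,1.9,-.5,.4,2.5],[.05,.4,1.9,0,.4,-1],[.05,.4,1.9,3,.4,-.5],[.05,.4,1.9,1,.4,1])
for flip in(0,np.pi):
 for T in(.45,.5,.55,.6,.65,.7,1.1,1.2):
  for nm,pt in(("press",(30+9.5*np.cos(T),-27,88+9.5*np.sin(T))),("mid",(-5,-27,160)),("end",(-82,-27,145))):
   b=min((ik(S(*pt),RT(YAW,T)*R.from_euler('z',flip),qs) for qs in seeds),key=lambda r:r[1])
   if b[1]<.1: print(round(flip),T,nm,b[0])
E
python3 t.py
```

```text
[ -0.12  76.41 223.07   0.06 506.26  46.61 379.67 318.2 ] [0.03 0.01 0.01 0.01 0.02]
0 0.45 press [-0.07  0.47  1.86 -0.14  0.36  1.81]
0 0.45 mid [-0.06  0.3   1.9  -0.12  0.5   1.79]
0 0.45 end [-0.03  0.2   2.1  -0.17  0.4   1.87]
0 0.5 press [-0.07  0.46  1.91 -0.21  0.28  1.88]
0 0.5 mid [-0.06  0.29  1.94 -0.16  0.42  1.83]
0 0.5 end [-0.03  0.2   2.14 -0.24  0.32  1.95]
0 0.55 mid [-0.05  0.28  1.98 -0.22  0.34  1.89]
0 1.1 press [-0.02  0.66  2.32  3.33  0.94 -1.61]
0 1.1 mid [ 0.    0.45  2.38  3.38  0.79 -1.65]
0 1.1 end [ 0.07  0.48  2.58  3.41  1.02 -1.6 ]
0 1.2 press [-0.01  0.75  2.35  3.32  1.16 -1.58]
0 1.2 mid [ 0.01  0.54  2.43  3.36  1.03 -1.61]
0 1.2 end [ 0.09  0.63  2.62  3.41  1.31 -1.54]
3 0.45 press [-0.07  0.47  1.86 -0.14  0.36 -1.33]
3 0.45 mid [-0.06  0.3   1.9  -0.12  0.5  -1.35]
3 0.45 end [-0.03  0.2   2.1  -0.17  0.4  -1.27]
3 0.5 press [-0.07  0.46  1.91 -0.21  0.28 -1.27]
3 0.5 mid [-0.06  0.29  1.94 -0.16  0.42 -1.31]
3 0.5 end [-0.03  0.2   2.14 -0.24  0.32 -1.2 ]
3 0.55 mid [-0.05  0.28  1.98 -0.22  0.34 -1.25]
3 1.1 press [-0.02  0.66  2.32  3.33  0.94  1.54]
3 1.1 mid [0.   0.45 2.38 3.38 0.79 1.49]
3 1.1 end [0.07 0.48 2.58 3.41 1.02 1.55]
3 1.2 press [-0.01  0.75  2.35  3.32  1.16  1.56]
3 1.2 mid [0.01 0.54 2.43 3.36 1.03 1.53]
3 1.2 end [0.09 0.63 2.62 3.41 1.31 1.6 ]
```

```bash
cat > t.py <<'E'
from k import *
np.set_printoptions(suppress=True,precision=2)
for y in(-27,27):
 for T in(.6,.65,.7,.75,.8,.85,.9,1.0):
  for nm,pt in(("press",(30+9.5*np.cos(T),y,88+9.5*np.sin(T))),("mid",(-5,y,160)),("end",(-82,y,145)),("end2",(-110,y,160))):
   r=[]
   for fl in (0,np.pi):
    for qs in([0,.6,2.2,3.3,.6,-1.6],[0,.6,2.2,3.3,.6,1.6],[-.1,.3,2.,1.5,.3,0],[-.1,.3,2.,1.5,.3,2],[-.1,.3,2.,1.5,.3,-2]): r.append(ik(S(*pt),RT(YAW,T)*R.from_euler('z',fl),qs)+(round(fl),))
   b=min(r,key=lambda r:r[1]); print(y,T,nm,*( (b[0],b[2]) if b[1]<.1 else ('-',b[1])))
E
python3 t.py
```

```text
-27 0.6 press - 0.7772704238359465
-27 0.6 mid - 0.11236615958388299
-27 0.6 end - 0.4698032541652298
-27 0.6 end2 - 0.29296505742482376
-27 0.65 press - 0.9401829660666795
-27 0.65 mid - 0.47861424840199185
-27 0.65 end - 0.8096499827252319
-27 0.65 end2 - 0.5872721278269514
-27 0.7 press - 0.8360699771085254
-27 0.7 mid - 0.6879828343575666
-27 0.7 end - 0.6590058650220618
-27 0.7 end2 - 0.7169097652085366
-27 0.75 press - 0.37113085355671904
-27 0.75 mid - 0.8049963801206971
-27 0.75 end - 0.3882967911486219
-27 0.75 end2 - 0.4244672466092092
-27 0.8 press [-0.05  0.49  2.14  3.5   0.3   1.33] 3
-27 0.8 mid - 0.5440279262453032
-27 0.8 end [ 0.02  0.23  2.37  3.69  0.29 -1.95] 0
-27 0.8 end2 [0.05 0.15 2.42 3.82 0.28 1.07] 3
-27 0.85 press [-0.04  0.5   2.18  3.43  0.4  -1.74] 0
-27 0.85 mid - 0.11016455874309862
-27 0.85 end [ 0.03  0.25  2.41  3.58  0.39 -1.83] 0
-27 0.85 end2 [0.05 0.17 2.45 3.68 0.36 1.22] 3
-27 0.9 press [-0.04  0.53  2.21  3.39  0.5  -1.7 ] 0
-27 0.9 mid [-0.02  0.32  2.26  3.54  0.35 -1.84] 0
-27 0.9 end [ 0.03  0.28  2.45  3.51  0.5  -1.76] 0
-27 0.9 end2 
[... 908 characters left out ...]
 0.36566401294316847
27 0.8 end [ 0.2   0.27  2.3   4.12  0.33 -2.25] 0
27 0.8 end2 - 0.16711364448293742
27 0.85 press [ 0.1   0.52  2.12  3.73  0.39 -1.93] 0
27 0.85 mid [ 0.13  0.33  2.16  4.08  0.3  -2.27] 0
27 0.85 end [ 0.21  0.29  2.34  3.96  0.42 -2.07] 0
27 0.85 end2 [0.25 0.22 2.37 4.09 0.41 0.96] 3
27 0.9 press [0.1  0.55 2.15 3.65 0.49 1.3 ] 3
27 0.9 mid [ 0.14  0.35  2.2   3.9   0.38 -2.08] 0
27 0.9 end [0.23 0.32 2.37 3.85 0.51 1.2 ] 3
27 0.9 end2 [ 0.27  0.24  2.4   3.96  0.5  -2.03] 0
27 1.0 press [0.12 0.6  2.21 3.56 0.68 1.41] 3
27 1.0 mid [ 0.16  0.4   2.26  3.71  0.56 -1.87] 0
27 1.0 end [ 0.26  0.39  2.43  3.73  0.72 -1.78] 0
27 1.0 end2 [0.3  0.32 2.47 3.81 0.7  1.31] 3
```

The kinematic fit is excellent (0.03 mm). With j4≈0 the tilt tops out at 0.5 rad. With the wrist flipped (j4≈3.4), a tilt of about 0.95 rad is reachable and clears the frame by about 29 mm. I'll back out, then flip the wrist in free space.

```bash
python3 -m pendant '{"dp":[[0,0,-0.03],[0,0,-0.07],[0,0,-0.11],[0,0,-0.145],[0,0,-0.178],[0,0,-0.21],[0,0,-0.21],[0,0,-0.21]],"rotation":[[0,0,0],[0,0,0],[0,0,0],[0,0,0],[0,0,0],[0,0,0],[0,0,0],[0,0,0]]}' 0.04
cat > t.py <<'E'
from k import *
np.set_printoptions(suppress=True,precision=3)
o=get_obs(); q=o['joint_positions']; print(q,inS(o['tool_pos']),o['tcp_rot'])
T=.95; s,c=np.sin(T),np.cos(T)
pre=np.array([30+9.5*c-110*s,-27,88+9.5*s+110*c]); b=ik(S(*pre),RT(YAW,T),[-.02,.3,2.3,3.5,.5,-1.75]); print(pre,b)
E
python3 t.py
```

```text
time: 11.3
tool_pos: [488.2, 87.8, 305.8]
tcp_rot: [3.069, -0.669, -0.194]
contact_force: [0.7, -0.2, -0.1]
grip_width: 40.2
finger_force: 0.0
[ 0.229 -0.029  1.951 -0.526  0.691  2.338] [-95.972  21.043 305.796] [ 3.069 -0.669 -0.194]
[-53.95  -27.    159.713] (array([ 0.019,  0.294,  2.403,  3.488,  0.521, -1.751]), np.float64(1.1368683772161604e-14))
```

```bash
cat >> t.py <<'E'
qm,e=ik(S(-125,-27,270),RT(YAW,T),b[0]); print('qm',qm,e)
N=24; path=[fk(q+(qm-q)*k/N) for k in range(N+1)]; print('start err',path[0][0]-o['tool_pos'])
print(np.array([inS(p) for p,_ in path[::3]]).round(0).tolist())
prev=path[0]
for g in range(3):
    p0,R0=path[8*g]; D=[];V=[]
    for k in range(8*g+1,8*g+9):
        p,r=path[k]; D.append(np.round(R0.inv().apply(p-p0)/1000,3).tolist()); V.append(np.round((R0.inv()*r).as_rotvec(),3).tolist())
    import json; print(json.dumps({"dp":D,"rotation":V}).replace(' ',''))
print(max((path[k][1].inv()*path[k+1][1]).magnitude() for k in range(N)))
E
python3 t.py
```

```text
[ 0.229 -0.029  1.951 -0.526  0.691  2.338] [-95.972  21.043 305.796] [ 3.069 -0.669 -0.194]
[-53.95  -27.    159.713] (array([ 0.019,  0.294,  2.403,  3.488,  0.521, -1.751]), np.float64(1.1368683772161604e-14))
qm [ 0.096 -0.114  2.416  4.14   0.28  -2.396] 0.6102649215215779
start err [ 0.024 -0.019  0.012]
[[-96.0, 21.0, 306.0], [-158.0, 108.0, 265.0], [-188.0, 190.0, 281.0], [-179.0, 236.0, 329.0], [-143.0, 231.0, 377.0], [-102.0, 180.0, 399.0], [-79.0, 103.0, 383.0], [-87.0, 26.0, 334.0], [-125.0, -27.0, 269.0]]
{"dp":[[-0.031,-0.028,0.0],[-0.056,-0.057,-0.004],[-0.074,-0.086,-0.013],[-0.085,-0.115,-0.024],[-0.09,-0.142,-0.036],[-0.088,-0.165,-0.05],[-0.08,-0.185,-0.063],[-0.068,-0.199,-0.075]],"rotation":[[0.099,-0.077,-0.046],[0.206,-0.132,-0.086],[0.318,-0.163,-0.12],[0.43,-0.171,-0.146],[0.537,-0.156,-0.163],[0.635,-0.121,-0.173],[0.72,-0.067,-0.175],[0.788,0.001,-0.17]]}
{"dp":[[0.018,-0.011,-0.002],[0.038,-0.017,-0.006],[0.057,-0.016,-0.012],[0.076,-0.009,-0.02],[0.092,0.003,-0.029],[0.104,0.02,-0.039],[0.113,0.041,-0.05],[0.116,0.065,-0.06]],"rotation":[[0.043,0.078,-0.02],[0.065,0.163,-0.038],[0.066,0.248,-0.053],[0.048,0.331,-0.064],[0.012,0.407,-0.072],[-0.04,0.472,-0.076],[-0.106,0.525,-0.076],[-0.182,0.563,-0.073]]}
{"dp":[[0.001,0.027,-0.005],[-0.003,0.055,-0.013],[-0.012,0.082,-0.023],[-0.025,0.107,-0.034],[-0.042,0.13,-0.047],[-0.062,0.149,-0.061],[-0.085,0.165,-0.076],[-0.109,0.176,-0.091]],"rotation":[[-0.08,0.02,-0.015],[-0.163,0.023,-0.028],[-0.245,0.01,-0.041],[-0.322,-0.018,-0.051],[-0.393,-0.058,-0.059],[-0.454,-0.11,-0.063],[-0.504,-0.17,-0.065],[-0.543,-0.235,-0.063]]}
0.1333731963543712
```

```bash
sed -i 's/^qm,e=.*/qm=b[0]+0; /; s/path\[::3\]/path[::2]/' t.py; python3 t.py
```

```text
[ 0.229 -0.029  1.951 -0.526  0.691  2.338] [-95.972  21.043 305.796] [ 3.069 -0.669 -0.194]
[-53.95  -27.    159.713] (array([ 0.019,  0.294,  2.403,  3.488,  0.521, -1.751]), np.float64(1.1368683772161604e-14))
start err [ 0.024 -0.019  0.012]
[[-96.0, 21.0, 306.0], [-137.0, 64.0, 254.0], [-171.0, 112.0, 225.0], [-193.0, 160.0, 215.0], [-200.0, 200.0, 219.0], [-189.0, 229.0, 232.0], [-164.0, 241.0, 247.0], [-130.0, 234.0, 257.0], [-93.0, 207.0, 259.0], [-61.0, 163.0, 249.0], [-40.0, 105.0, 228.0], [-37.0, 40.0, 197.0], [-54.0, -27.0, 160.0]]
{"dp":[[-0.034,-0.021,0.008],[-0.064,-0.044,0.012],[-0.089,-0.067,0.012],[-0.109,-0.092,0.01],[-0.124,-0.116,0.006],[-0.133,-0.139,0.001],[-0.137,-0.16,-0.005],[-0.136,-0.179,-0.01]],"rotation":[[0.072,-0.091,-0.043],[0.153,-0.167,-0.08],[0.242,-0.227,-0.111],[0.335,-0.27,-0.135],[0.43,-0.295,-0.152],[0.523,-0.303,-0.162],[0.611,-0.293,-0.164],[0.691,-0.268,-0.16]]}
{"dp":[[0.009,-0.014,0.005],[0.021,-0.024,0.008],[0.035,-0.03,0.009],[0.052,-0.03,0.009],[0.068,-0.025,0.008],[0.085,-0.015,0.006],[0.1,0.001,0.003],[0.112,0.021,-0.001]],"rotation":[[0.065,0.043,-0.014],[0.117,0.098,-0.025],[0.153,0.162,-0.033],[0.172,0.232,-0.039],[0.175,0.305,-0.042],[0.16,0.378,-0.043],[0.127,0.448,-0.041],[0.079,0.512,-0.037]]}
{"dp":[[0.01,0.025,-0.001],[0.016,0.053,-0.005],[0.019,0.084,-0.011],[0.017,0.116,-0.02],[0.011,0.149,-0.032],[-0.0,0.181,-0.047],[-0.016,0.212,-0.065],[-0.036,0.24,-0.084]],"rotation":[[-0.062,0.053,-0.012],[-0.137,0.095,-0.025],[-0.222,0.124,-0.039],[-0.315,0.139,-0.052],[-0.412,0.138,-0.065],[-0.512,0.121,-0.076],[-0.612,0.088,-0.084],[-0.709,0.04,-0.09]]}
0.12354637171569138
```

```bash
sed -i 's/^qm=b.*/qm,e=ik(S(-120,-27,200),RT(YAW,1.1),b[0]); print(qm,e)/' t.py; python3 t.py
```

```text
[ 0.229 -0.029  1.951 -0.526  0.691  2.338] [-95.972  21.043 305.796] [ 3.069 -0.669 -0.194]
[-53.95  -27.    159.713] (array([ 0.019,  0.294,  2.403,  3.488,  0.521, -1.751]), np.float64(1.1368683772161604e-14))
[ 0.122  0.211  2.593  3.54   0.783 -1.715] 1.7053025658242404e-14
start err [ 0.024 -0.019  0.012]
[[-96.0, 21.0, 306.0], [-151.0, 62.0, 247.0], [-203.0, 110.0, 212.0], [-245.0, 162.0, 200.0], [-269.0, 209.0, 206.0], [-272.0, 247.0, 224.0], [-256.0, 269.0, 247.0], [-224.0, 270.0, 267.0], [-184.0, 249.0, 277.0], [-144.0, 204.0, 276.0], [-115.0, 140.0, 261.0], [-105.0, 60.0, 234.0], [-120.0, -27.0, 200.0]]
{"dp":[[-0.042,-0.019,0.007],[-0.08,-0.041,0.009],[-0.114,-0.065,0.006],[-0.143,-0.089,0.0],[-0.166,-0.114,-0.009],[-0.183,-0.139,-0.019],[-0.193,-0.163,-0.031],[-0.198,-0.185,-0.043]],"rotation":[[0.067,-0.105,-0.045],[0.147,-0.197,-0.085],[0.237,-0.273,-0.119],[0.336,-0.334,-0.147],[0.439,-0.376,-0.167],[0.545,-0.399,-0.179],[0.649,-0.403,-0.182],[0.748,-0.388,-0.178]]}
{"dp":[[0.004,-0.022,0.005],[0.013,-0.04,0.007],[0.025,-0.053,0.006],[0.041,-0.061,0.003],[0.058,-0.063,-0.002],[0.076,-0.059,-0.008],[0.094,-0.048,-0.016],[0.111,-0.031,-0.024]],"rotation":[[0.086,0.038,-0.019],[0.159,0.092,-0.036],[0.217,0.16,-0.049],[0.257,0.24,-0.06],[0.278,0.328,-0.068],[0.278,0.42,-0.072],[0.256,0.514,-0.074],[0.213,0.604,-0.073]]}
{"dp":[[0.016,0.023,-0.005],[0.03,0.05,-0.014],[0.04,0.081,-0.026],[0.045,0.114,-0.044],[0.046,0.149,-0.065],[0.041,0.184,-0.091],[0.03,0.218,-0.121],[0.015,0.249,-0.155]],"rotation":[[-0.063,0.08,-0.024],[-0.144,0.149,-0.051],[-0.241,0.205,-0.08],[-0.353,0.244,-0.11],[-0.476,0.265,-0.139],[-0.607,0.265,-0.168],[-0.744,0.245,-0.194],[-0.882,0.202,-0.217]]}
0.145410785120407
```

```bash
python3 -m pendant '{"dp":[[-0.042,-0.019,0.007],[-0.08,-0.041,0.009],[-0.114,-0.065,0.006],[-0.143,-0.089,0.0],[-0.166,-0.114,-0.009],[-0.183,-0.139,-0.019],[-0.193,-0.163,-0.031],[-0.198,-0.185,-0.043]],"rotation":[[0.067,-0.105,-0.045],[0.147,-0.197,-0.085],[0.237,-0.273,-0.119],[0.336,-0.334,-0.147],[0.439,-0.376,-0.167],[0.545,-0.399,-0.179],[0.649,-0.403,-0.182],[0.748,-0.388,-0.178]]}' 0.04
python3 -c "from h import *; o=get_obs(); print(o['joint_positions'].round(3), inS(o['tool_pos']))"
```

```text
time: 12.3
tool_pos: [354.1, 305.5, 205.2]
tcp_rot: [-2.597, -0.336, 0.098]
contact_force: [0.1, 0.4, 0.2]
grip_width: 40.0
finger_force: 0.0
[0.193 0.053 2.166 0.833 0.721 0.984] [-268.77937997  209.53967722  205.23605334]
```

```bash
python3 -m pendant '{"dp":[[0.004,-0.022,0.005],[0.013,-0.04,0.007],[0.025,-0.053,0.006],[0.041,-0.061,0.003],[0.058,-0.063,-0.002],[0.076,-0.059,-0.008],[0.094,-0.048,-0.016],[0.111,-0.031,-0.024]],"rotation":[[0.086,0.038,-0.019],[0.159,0.092,-0.036],[0.217,0.16,-0.049],[0.257,0.24,-0.06],[0.278,0.328,-0.068],[0.278,0.42,-0.072],[0.256,0.514,-0.074],[0.213,0.604,-0.073]]}' 0.04
python3 -c "from h import *; o=get_obs(); print(o['joint_positions'].round(3), inS(o['tool_pos']))"
```

```text
time: 13.3
tool_pos: [445.7, 327.4, 276.0]
tcp_rot: [-2.129, -0.826, -0.345]
contact_force: [0.0, -0.5, 0.3]
grip_width: 40.0
finger_force: 0.0
[ 0.158  0.134  2.379  2.19   0.75  -0.369] [-183.01239654  248.26831677  276.0467329 ]
```

Tracking is exact. Here is the third part of the flip.

```bash
python3 -m pendant '{"dp":[[0.016,0.023,-0.005],[0.03,0.05,-0.014],[0.04,0.081,-0.026],[0.045,0.114,-0.044],[0.046,0.149,-0.065],[0.041,0.184,-0.091],[0.03,0.218,-0.121],[0.015,0.249,-0.155]],"rotation":[[-0.063,0.08,-0.024],[-0.144,0.149,-0.051],[-0.241,0.205,-0.08],[-0.353,0.244,-0.11],[-0.476,0.265,-0.139],[-0.607,0.265,-0.168],[-0.744,0.245,-0.194],[-0.882,0.202,-0.217]]}' 0.04
python3 -m pendant '{"dp":[[0,0,0]],"rotation":[[0,0,0]]}'
cat > t2.py <<'E'
from k import *
np.set_printoptions(suppress=True,precision=4)
o=get_obs(); q=o['joint_positions']; print(q,inS(o['tool_pos']),o['tcp_rot'],o['contact_force'])
T=.95; s,c=np.sin(T),np.cos(T)
plan([S(30+9.5*c-d*s,-27,88+9.5*s+d*c) for d in(70,15)],RT(YAW,T))
E
python3 t2.py
```

```text
time: 14.3
tool_pos: [455.0, 43.8, 198.6]
tcp_rot: [3.132, -1.095, -0.184]
contact_force: [-0.2, -0.0, -0.4]
grip_width: 39.9
finger_force: 0.0
time: 14.42
tool_pos: [455.0, 44.9, 198.7]
tcp_rot: [3.139, -1.095, -0.188]
contact_force: [0.0, 0.1, -0.6]
grip_width: 39.9
finger_force: 0.0
[ 0.1216  0.2112  2.5928  3.5421  0.7783 -1.7179] [-120.5194  -27.4041  198.6915] [ 3.139  -1.0954 -0.1884] [ 0.0017  0.1291 -0.6284]
dp [-0.01   -0.0006  0.1166]
dp [-0.0179 -0.0006  0.171 ]
rot [ 0.0012 -0.1454  0.0006]
```

```bash
python3 -m pendant '{"dp":[[-0.003,-0.0006,0.03],[-0.006,-0.0006,0.06],[-0.008,-0.0006,0.09],[-0.01,-0.0006,0.117],[-0.013,-0.0006,0.14],[-0.016,-0.0006,0.16],[-0.018,-0.0006,0.171],[-0.018,-0.0006,0.171]],"rotation":[[0,-0.05,0],[0,-0.1,0],[0,-0.145,0],[0,-0.145,0],[0,-0.145,0],[0,-0.145,0],[0,-0.145,0],[0,-0.145,0]]}' 0.04
cat > t3.py <<'E'
from k import *
np.set_printoptions(suppress=True,precision=4)
o=get_obs(); print(o['joint_positions'],inS(o['tool_pos']),o['tcp_rot'],o['contact_force'],o['moment'])
T=-o['tcp_rot'][1]; s,c=np.sin(T),np.cos(T)
print('low corner',(inS(o['tool_pos'])-[9.5*c,0,9.5*s]))
print('down 1mm',-s,c)
E
python3 t3.py; python3 - <<'E'
from h import *
w=cap("wrist"); cv2.imwrite("pics/w7.png",w["pixels"][:,:,::-1])
for p in((32,0,88),(22,0,88),(32,10,88),(48,-19,79),(48,19,79)):print(proj(w,S(*p)).round(1))
E
```

```text
time: 15.42
tool_pos: [598.1, 18.9, 106.7]
tcp_rot: [3.142, -0.955, -0.189]
contact_force: [-0.9, 0.3, -0.5]
grip_width: 40.3
finger_force: 0.0
[-0.0253  0.52    2.2627  3.3786  0.6026 -1.6721] [ 24.9468 -25.8149 106.6588] [ 3.1415 -0.9547 -0.189 ] [-0.8756  0.2604 -0.5232] [0.1016 0.4404 0.0029]
low corner [ 19.4574 -25.8149  98.9053]
down 1mm -0.8161539075348152 0.5778345777258853
[283.9 254.1]
[282.6 268.3]
[268.6 254.1]
[313.8 240. ]
[260.2 239.9]
```

View pics/w7.png

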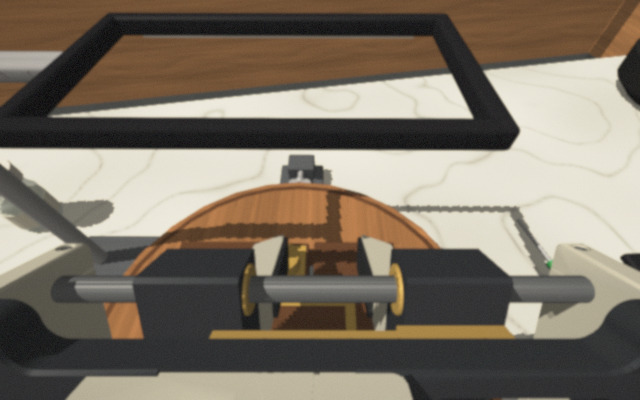

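That was one picture more than the ten allowed, so I'll view no others. It shows the left fingertip at (268,250) over the button's left part, gold at (287–308,262), and the right finger at (375,250) over the horn. I'll go to 2 mm above the button, then press in small steps on force.

```bash
python3 -m pendant '{"dp":[[-0.0006,0,0.007],[-0.0012,0,0.0137],[-0.0012,0,0.0137],[-0.0012,0,0.0137]],"rotation":[[0,0,0],[0,0,0],[0,0,0],[0,0,0]]}' 0.04; python3 t3.py
for i in 1 2 ; do :; done
python3 -m pendant '{"dp":[[-0.0008,0,0.0006],[-0.0016,0,0.0012],[-0.0016,0,0.0012]],"rotation":[[0,0,0],[0,0,0],[0,0,0]]}'; python3 t3.py
```

```text
time: 15.98
tool_pos: [608.3, 17.0, 98.6]
tcp_rot: [3.141, -0.956, -0.189]
contact_force: [0.4, 0.7, 0.7]
grip_width: 40.1
finger_force: 0.0
[-0.0298  0.5494  2.2418  3.3696  0.6118 -1.6662] [ 35.2721 -25.832   98.6249] [ 3.1411 -0.956  -0.1889] [0.3877 0.7298 0.666 ] [ 0.096   0.443  -0.0077]
low corner [ 29.7923 -25.832   90.8646]
down 1mm -0.8168723595760208 0.5768184707173516
time: 16.35
tool_pos: [608.4, 16.9, 96.6]
tcp_rot: [3.141, -0.956, -0.189]
contact_force: [-0.6, 0.8, -0.7]
grip_width: 40.1
finger_force: 0.2
[-0.0299  0.5551  2.2424  3.3675  0.6182 -1.6638] [ 35.4386 -25.8234  96.648 ] [ 3.1411 -0.9562 -0.1889] [-0.5628  0.8156 -0.692 ] [0.0881 0.391  0.0169]
low corner [ 29.9608 -25.8234  88.8862]
down 1mm -0.8170231912509542 0.5766048083029717
```

```bash
python3 -m pendant '{"dp":[[-0.0008,0,0.0006],[-0.0016,0,0.0012],[-0.0016,0,0.0012]],"rotation":[[0,0,0],[0,0,0],[0,0,0]]}'; python3 t3.py|head -1;  python3 -m pendant '{"dp":[[-0.0008,0,0.0006],[-0.0008,0,0.0006],[-0.0008,0,0.0006]],"rotation":[[0,0,0],[0,0,0],[0,0,0]]}'; python3 t3.py | head -3
```

```text
time: 16.73
tool_pos: [608.6, 16.9, 94.7]
tcp_rot: [3.141, -0.956, -0.189]
contact_force: [-0.9, 0.5, 2.4]
grip_width: 40.1
finger_force: 1.1
[-0.0299  0.5606  2.243   3.3655  0.6243 -1.6614] [ 35.5809 -25.8261  94.7469] [ 3.1412 -0.9565 -0.1889] [-0.8983  0.5445  2.3906] [0.1824 0.294  0.0654]
time: 17.1
tool_pos: [608.6, 16.9, 93.7]
tcp_rot: [3.141, -0.956, -0.189]
contact_force: [-0.8, -0.1, 2.6]
grip_width: 40.1
finger_force: 1.2
[-0.0299  0.5634  2.2433  3.3646  0.6272 -1.6602] [ 35.59   -25.8258  93.7017] [ 3.1411 -0.9563 -0.1889] [-0.8318 -0.1145  2.6433] [0.108  0.2547 0.0509]
low corner [ 30.1128 -25.8258  85.9395]
down 1mm -0.817068368040005 0.5765407894923332
```

```bash
python3 -m pendant '{"dp":[[-0.0004,0,0.0003],[-0.0008,0,0.0006],[-0.0012,0,0.0009],[-0.0016,0,0.0012],[-0.0016,0,0.0012]],"rotation":[[0,0,0],[0,0,0],[0,0,0],[0,0,0],[0,0,0]]}'; python3 t3.py|sed -n 1,2p;  python3 -m pendant '{"dp":[[-0.0004,0,0.0003],[-0.0008,0,0.0006],[-0.0008,0,0.0006]],"rotation":[[0,0,0],[0,0,0],[0,0,0]]}'; python3 t3.py | sed -n 1,2p
```

```text
time: 17.73
tool_pos: [608.6, 16.9, 91.6]
tcp_rot: [3.141, -0.956, -0.189]
contact_force: [-1.5, 0.6, 3.8]
grip_width: 40.1
finger_force: 1.6
[-0.03    0.569   2.244   3.3627  0.6332 -1.6579] [ 35.6052 -25.8391  91.6252] [ 3.1411 -0.9562 -0.1889] [-1.459   0.5991  3.7812] [0.1642 0.2014 0.043 ]
low corner [ 30.1269 -25.8391  83.8639]
time: 18.1
tool_pos: [608.6, 16.9, 90.6]
tcp_rot: [3.141, -0.956, -0.189]
contact_force: [-0.7, 1.0, 2.8]
grip_width: 39.9
finger_force: 1.6
[-0.03    0.5718  2.2444  3.3617  0.6362 -1.6568] [ 35.5836 -25.8516  90.5654] [ 3.141  -0.956  -0.1887] [-0.7125  1.      2.8111] [0.0938 0.169  0.016 ]
low corner [ 30.1041 -25.8516  82.8048]
```

```bash
python3 -m pendant '{"dp":[[-0.0004,0,0.0003],[-0.0007,0,0.0005],[-0.0007,0,0.0005],[-0.0007,0,0.0005]],"rotation":[[0,0,0],[0,0,0],[0,0,0],[0,0,0]]}'; python3 t3.py|sed -n 1,2p;  cat > t4.py <<'E'
from k import *; import json
o=get_obs(); T=-o['tcp_rot'][1]; p0=inS(o['tool_pos']); R0=R.from_euler('xyz',o['tcp_rot']); s,c=np.sin(T),np.cos(T)
H=np.array([-50,65.]); cor=p0[[0,2]]-9.5*np.array([c,s]); v=cor-H; print('corner rel hinge',v,'lid angle if touching',np.arctan2(v[1],v[0])-np.arcsin(14/np.hypot(*v)))
th0=np.arctan2(v[1],v[0])-np.arcsin(14/np.hypot(*v)); rho0=(p0[[0,2]]-H)@[np.cos(th0),np.sin(th0)]
N=48; D=[]; q=o['joint_positions']; ths=np.linspace(th0,1.87,N+1); P=[]
for k,th in enumerate(ths):
    e=np.array([np.cos(th),np.sin(th)]); n=np.array([-e[1],e[0]]); rho=rho0+(80-rho0)*k/N
    h=9.5*abs(np.sin(th-T)); P.append(H+rho*e+(14+h)*n)
P=np.array(P)+p0[[0,2]]-P[0]
for k in range(N+1):
    q,e=ik(S(P[k][0],p0[1],P[k][1]),RT(YAW,T),q)
    if k%8==0: print(round(ths[k],2),P[k].round(1),q.round(2),round(e,3))
for g in range(0,N,8): print(json.dumps({"dp":[[round((c*d[0]+s*d[1])/1000,4),0,round((s*d[0]-c*d[1])/1000,4)] for d in P[g+1:g+9]-P[g]],"rotation":[[0,0,0]]*8}).replace(' ',''))
E
python3 t4.py
```

```text
time: 18.6
tool_pos: [608.7, 16.9, 89.9]
tcp_rot: [3.141, -0.956, -0.189]
contact_force: [-2.3, 0.8, 5.7]
grip_width: 39.8
finger_force: 2.4
[-0.03    0.5739  2.2446  3.361   0.6389 -1.6558] [ 35.6779 -25.8395  89.9239] [ 3.1412 -0.9564 -0.189 ] [-2.2958  0.7842  5.7399] [0.1556 0.0283 0.0505]
low corner [ 30.2019 -25.8395  82.161 ]
corner rel hinge [80.20185828 17.16095517] lid angle if touching 0.03925771369155967
0.04 [35.7 89.9] [-0.03  0.57  2.24  3.36  0.64 -1.66] 0.0
0.34 [ 23.9 112.2] [-0.02  0.51  2.26  3.39  0.59 -1.68] 0.0
0.65 [  7.  129.5] [-0.02  0.44  2.29  3.41  0.56 -1.7 ] 0.0
0.95 [-13.3 141.1] [-0.    0.39  2.33  3.43  0.55 -1.71] 0.0
1.26 [-40.9 148.4] [ 0.01  0.35  2.39  3.46  0.56 -1.72] 0.0
1.56 [-68.9 146.2] [ 0.04  0.33  2.45  3.47  0.61 -1.71] 0.0
1.87 [-94.1 135.1] [ 0.06  0.36  2.52  3.46  0.7  -1.67] 0.0
{"dp":[[0.0018,0,-0.0027],[0.0035,0,-0.0054],[0.0051,0,-0.0081],[0.0066,0,-0.0109],[0.008,0,-0.0138],[0.0092,0,-0.0166],[0.0104,0,-0.0195],[0.0114,0,-0.0225]],"rotation":[[0,0,0],[0,0,0],[0,0,0],[0,0,0],[0,0,0],[0,0,0],[0,0,0],[0,0,0]]}
{"dp":[[0.0009,0,-
[... 493 characters left out ...]
16,0,-0.007],[-0.0027,0,-0.0104],[-0.0038,0,-0.0138],[-0.0051,0,-0.0171],[-0.0066,0,-0.0204],[-0.0082,0,-0.0236],[-0.0099,0,-0.0268]],"rotation":[[0,0,0],[0,0,0],[0,0,0],[0,0,0],[0,0,0],[0,0,0],[0,0,0],[0,0,0]]}
{"dp":[[-0.0018,0,-0.003],[-0.0038,0,-0.006],[-0.0059,0,-0.0089],[-0.0081,0,-0.0117],[-0.0104,0,-0.0143],[-0.0128,0,-0.0169],[-0.0154,0,-0.0193],[-0.018,0,-0.0217]],"rotation":[[0,0,0],[0,0,0],[0,0,0],[0,0,0],[0,0,0],[0,0,0],[0,0,0],[0,0,0]]}
{"dp":[[-0.0027,0,-0.0022],[-0.0055,0,-0.0043],[-0.0083,0,-0.0063],[-0.0113,0,-0.0081],[-0.0143,0,-0.0098],[-0.0173,0,-0.0114],[-0.0204,0,-0.0129],[-0.0236,0,-0.0142]],"rotation":[[0,0,0],[0,0,0],[0,0,0],[0,0,0],[0,0,0],[0,0,0],[0,0,0],[0,0,0]]}
```

The force stepped up to 5.7 N, which fits the lid pushing on the waiting finger. I'll start the slow arc at about 0.3 rad/s.

```bash
python3 -m pendant '{"dp":[[0.0018,0,-0.0027],[0.0035,0,-0.0054],[0.0051,0,-0.0081],[0.0066,0,-0.0109],[0.008,0,-0.0138],[0.0092,0,-0.0166],[0.0104,0,-0.0195],[0.0114,0,-0.0225]],"rotation":[[0,0,0],[0,0,0],[0,0,0],[0,0,0],[0,0,0],[0,0,0],[0,0,0],[0,0,0]]}'; python3 t3.py|sed -n 1,2p
python3 - <<'E'
from h import *; import pickle
d=[cap(n) for n in("scene","wrist")]; pickle.dump(d,open("a1.pkl","wb"))
c0=pickle.load(open("w6.pkl","rb"))[2]
# lid gold trim on the wrist view: row of gold between fingers
w=d[1]; hsv=cv2.cvtColor(w["pixels"],cv2.COLOR_RGB2HSV); m=((hsv[...,0]>18)&(hsv[...,0]<32)&(hsv[...,1]>110)&(hsv[...,2]>110)).astype(np.uint8)
n,l,s,ce=cv2.connectedComponentsWithStats(m)
for i in range(1,n):
    if s[i,4]>20: print(s[i],ce[i].round(1))
for p in((32,0,88),(-50,0,65)):print(proj(w,S(*p)).round(1))
E
```

```text
time: 19.6
tool_pos: [596.8, 19.2, 112.2]
tcp_rot: [3.141, -0.956, -0.189]
contact_force: [-0.1, -0.7, 1.3]
grip_width: 40.2
finger_force: 0.5
[-0.0244  0.5044  2.2636  3.3854  0.5898 -1.6792] [ 23.6384 -25.8366 112.2162] [ 3.1411 -0.956  -0.1889] [-0.1394 -0.6882  1.3236] [0.0645 0.2063 0.0421]
low corner [ 18.1591 -25.8366 104.4555]
[297 248   9   7  52] [301.4 250.9]
[288 258  13  14 117] [293.1 263.4]
[390 264  14  51 412] [397.7 289.5]
[243 289   3  11  22] [243.8 294.5]
[ 210  302  304   37 3600] [368.  328.9]
[284.9 256.4]
[277.4 407.3]
```

Finger force is 0.5 N and fz is 1.3 N after leaving the button, so the lid is riding on the finger. I'll continue.

```bash
python3 -m pendant '{"dp":[[0.0009,0,-0.0029],[0.0017,0,-0.0059],[0.0025,0,-0.0089],[0.0031,0,-0.0118],[0.0036,0,-0.0148],[0.0039,0,-0.0178],[0.0042,0,-0.0208],[0.0044,0,-0.0238]],"rotation":[[0,0,0],[0,0,0],[0,0,0],[0,0,0],[0,0,0],[0,0,0],[0,0,0],[0,0,0]]}'; python3 t3.py|sed -n 1,2p
```

```text
time: 20.7
tool_pos: [580.2, 22.3, 129.5]
tcp_rot: [3.141, -0.956, -0.189]
contact_force: [0.5, -0.2, 1.3]
grip_width: 40.0
finger_force: 0.5
[-0.0158  0.4433  2.2936  3.4104  0.5605 -1.6995] [  6.7224 -25.8633 129.4932] [ 3.1411 -0.9561 -0.1889] [ 0.4999 -0.1513  1.2624] [0.1133 0.3116 0.0866]
low corner [  1.2434 -25.8633 121.7324]
```

```bash
python3 -m pendant '{"dp":[[0.0001,0,-0.003],[0.0,0,-0.0059],[-0.0001,0,-0.0089],[-0.0003,0,-0.0118],[-0.0007,0,-0.0147],[-0.0011,0,-0.0176],[-0.0016,0,-0.0205],[-0.0022,0,-0.0233]],"rotation":[[0,0,0],[0,0,0],[0,0,0],[0,0,0],[0,0,0],[0,0,0],[0,0,0],[0,0,0]]}'; python3 t3.py|sed -n 1,2p
```

```text
time: 21.7
tool_pos: [560.2, 26.2, 141.0]
tcp_rot: [3.141, -0.956, -0.189]
contact_force: [-0.3, 0.1, 1.5]
grip_width: 39.9
finger_force: 0.5
[-0.0042  0.3929  2.3326  3.4332  0.5507 -1.7138] [-13.6645 -25.8637 141.0491] [ 3.1412 -0.9559 -0.1889] [-0.2845  0.0825  1.463 ] [ 0.0279  0.3504 -0.019 ]
low corner [-19.1446 -25.8637 133.289 ]
```

```bash
python3 -m pendant '{"dp":[[-0.0007,0,-0.0035],[-0.0016,0,-0.007],[-0.0027,0,-0.0104],[-0.0038,0,-0.0138],[-0.0051,0,-0.0171],[-0.0066,0,-0.0204],[-0.0082,0,-0.0236],[-0.0099,0,-0.0268]],"rotation":[[0,0,0],[0,0,0],[0,0,0],[0,0,0],[0,0,0],[0,0,0],[0,0,0],[0,0,0]]}'; python3 t3.py|sed -n 1,2p
```

```text
time: 22.7
tool_pos: [533.1, 31.4, 148.4]
tcp_rot: [3.141, -0.956, -0.189]
contact_force: [-0.2, 0.6, 1.2]
grip_width: 40.1
finger_force: 0.5
[ 0.0141  0.3465  2.3895  3.4561  0.563  -1.7211] [-41.293  -25.8897 148.3872] [ 3.1411 -0.956  -0.1889] [-0.2035  0.5827  1.2355] [ 0.132   0.4159 -0.0298]
low corner [-46.7726 -25.8897 140.6268]
```

```bash
python3 -m pendant '{"dp":[[-0.0018,0,-0.003],[-0.0038,0,-0.006],[-0.0059,0,-0.0089],[-0.0081,0,-0.0117],[-0.0104,0,-0.0143],[-0.0128,0,-0.0169],[-0.0154,0,-0.0193],[-0.018,0,-0.0217]],"rotation":[[0,0,0],[0,0,0],[0,0,0],[0,0,0],[0,0,0],[0,0,0],[0,0,0],[0,0,0]]}'; python3 t3.py|sed -n 1,2p
```

```text
time: 23.7
tool_pos: [505.5, 36.7, 146.1]
tcp_rot: [3.141, -0.956, -0.189]
contact_force: [-1.2, 0.5, -0.0]
grip_width: 39.9
finger_force: 0.6
[ 0.0365  0.3312  2.4546  3.4655  0.6128 -1.7073] [-69.3848 -25.9127 146.1071] [ 3.1411 -0.956  -0.1889] [-1.223   0.5261 -0.0392] [ 0.0981  0.4908 -0.041 ]
low corner [-74.8645 -25.9127 138.3467]
```

Now the lid pushes along -x, as expected near upright. This is the last arc piece, slightly past the stop.

```bash
python3 -m pendant '{"dp":[[-0.0027,0,-0.0022],[-0.0055,0,-0.0043],[-0.0083,0,-0.0063],[-0.0113,0,-0.0081],[-0.0143,0,-0.0098],[-0.0173,0,-0.0114],[-0.0204,0,-0.0129],[-0.0236,0,-0.0142]],"rotation":[[0,0,0],[0,0,0],[0,0,0],[0,0,0],[0,0,0],[0,0,0],[0,0,0],[0,0,0]]}'; python3 t3.py|sed -n 1,2p
```

```text
time: 24.7
tool_pos: [481.0, 41.4, 135.1]
tcp_rot: [3.141, -0.956, -0.189]
contact_force: [0.3, 0.3, -0.3]
grip_width: 40.2
finger_force: 0.0
[ 0.061   0.3575  2.5215  3.4598  0.7041 -1.6706] [-94.3511 -25.8909 135.0734] [ 3.1413 -0.9564 -0.189 ] [ 0.2581  0.3282 -0.3003] [ 0.1159  0.4612 -0.0331]
low corner [-99.8275 -25.8909 127.3107]
```

Finger force dropped to zero, so the lid rests on its stop. I'll retreat and check the lid angle numerically from the gold trim in the wrist camera.

```bash
python3 -m pendant '{"dp":[[-0.0,0,-0.012],[0,0,-0.03],[0,0,-0.05],[0,0,-0.07],[0,0,-0.085],[0,0,-0.085],[0,0,-0.085]],"rotation":[[0,0,0],[0,0,0],[0,0,0],[0,0,0],[0,0,0],[0,0,0],[0,0,0]]}'
cat > v.py <<'E'
from h import *; import pickle
o4,c4,t4=pickle.load(open("w4.pkl","rb")); w=cap("wrist"); t=cap("top"); sc=cap("scene"); pickle.dump((w,t,sc),open("v.pkl","wb"))
o=get_obs(); print(o['joint_positions'].round(2),inS(o['tool_pos']),o['contact_force'])
hsv=cv2.cvtColor(w["pixels"],cv2.COLOR_RGB2HSV); m=((hsv[...,0]>18)&(hsv[...,0]<32)&(hsv[...,1]>110)&(hsv[...,2]>90)).astype(np.uint8); m[300:]=0
n,l,s,ce=cv2.connectedComponentsWithStats(m)
for i in range(1,n):
    if s[i,4]>20: print(s[i],ce[i].round(1))
G=[inS(onz(c4,*q,79)) for q in((287,43),(361,43),(361,92),(287,92))]
for th in(0,1.2,1.6,1.7,1.8):
    r=[]
    for g in G:
        a,z=g[0]+50,14; r.append(proj(w,S(-50+a*np.cos(th)-z*np.sin(th),g[1],65+a*np.sin(th)+z*np.cos(th))).round(0).tolist())
    print(th,r)
E
python3 v.py
```

```text
time: 25.58
tool_pos: [413.0, 54.5, 184.4]
tcp_rot: [-3.141, -0.957, -0.189]
contact_force: [-0.0, 0.3, 0.0]
grip_width: 39.9
finger_force: 0.0
[ 0.16  0.09  2.59  3.73  0.53 -1.88] [-163.50763032  -26.04935429  183.77861421] [-0.19277051 -0.17987034 -0.04893266]
[292 147  22  20 323] [301.9 157.2]
[297 175  11   7  63] [302.5 177.7]
[289 186  15   4  50] [295.8 187.4]
[306 204  15   3  34] [313.2 205. ]
[390 263  14  37 277] [397.8 279.8]
[242 279   5  21  58] [244.  290.3]
0 [[266.0, 169.0], [338.0, 169.0], [342.0, 205.0], [259.0, 205.0]]
1.2 [[254.0, 174.0], [342.0, 173.0], [342.0, 219.0], [258.0, 219.0]]
1.6 [[250.0, 192.0], [343.0, 192.0], [342.0, 223.0], [259.0, 223.0]]
1.7 [[250.0, 198.0], [343.0, 198.0], [342.0, 224.0], [259.0, 224.0]]
1.8 [[250.0, 204.0], [343.0, 203.0], [342.0, 224.0], [259.0, 224.0]]
```

```bash
python3 - <<'E'
from h import *; import pickle
w,t,sc=pickle.load(open("v.pkl","rb")); hsv=cv2.cvtColor(w["pixels"],cv2.COLOR_RGB2HSV)
for u in(270,315,335): print(u,[(v,*map(int,w["pixels"][v,u])) for v in range(140,246,3)])
m=((hsv[...,0]>15)&(hsv[...,0]<34)&(hsv[...,1]>130)).astype(np.uint8); print('gold rows',{v:(int(np.nonzero(m[v,240:350])[0].min()+240),int(np.nonzero(m[v,240:350])[0].max()+240),int(m[v,240:350].sum())) for v in range(184,240,2) if m[v,240:350].any()})
for th in(0,.9,1.6,1.8):
    L=lambda a,y,z:proj(w,S(-50+a*np.cos(th)-z*np.sin(th),y,65+a*np.sin(th)+z*np.cos(th))).round(0).tolist()
    print(th,'front edge',L(98,-75,14),L(98,75,14),'notch bottom',L(62,-19,14),L(62,19,14))
E
```

```text
270 [(140, 151, 103, 64), (143, 154, 106, 63), (146, 154, 107, 67), (149, 131, 90, 56), (152, 78, 54, 34), (155, 90, 60, 43), (158, 48, 31, 23), (161, 52, 38, 28), (164, 64, 54, 47), (167, 132, 135, 128), (170, 131, 132, 125), (173, 103, 102, 96), (176, 66, 63, 57), (179, 44, 39, 33), (182, 40, 30, 24), (185, 38, 30, 20), (188, 41, 29, 15), (191, 45, 37, 26), (194, 46, 33, 28), (197, 49, 35, 26), (200, 49, 34, 28), (203, 59, 46, 27), (206, 80, 65, 39), (209, 42, 28, 18), (212, 47, 36, 27), (215, 44, 29, 22), (218, 47, 37, 29), (221, 45, 31, 22), (224, 62, 47, 28), (227, 47, 35, 27), (230, 66, 47, 30), (233, 76, 55, 39), (236, 78, 58, 41), (239, 159, 146, 123), (242, 176, 169, 148), (245, 178, 172, 148)]
315 [(140, 165, 111, 67), (143, 169, 116, 72), (146, 167, 115, 70), (149, 138, 94, 59), (152, 80, 59, 37), (155, 53, 39, 28), (158, 49, 36, 26), (161, 51, 38, 31), (164, 63, 47, 36), (167, 65, 56, 50), (170, 74, 51, 39), (173, 92, 63, 44), (176, 94, 63, 41), (179, 97, 64, 45), (182, 97, 70, 53), (185, 64, 55, 47), (188, 80, 76, 63), (191, 78, 55, 41), (194, 79, 54, 40), (197, 80, 53, 
[... 1205 characters left out ...]
04: (246, 344, 83), 206: (248, 342, 88), 208: (248, 343, 32), 210: (242, 347, 17), 212: (240, 342, 17), 214: (254, 341, 14), 216: (240, 347, 26), 218: (255, 341, 15), 220: (256, 338, 12), 222: (254, 341, 21), 224: (249, 346, 52), 226: (249, 348, 25), 230: (305, 305, 1), 232: (290, 312, 2), 234: (262, 292, 2), 236: (286, 286, 1), 238: (319, 319, 1)}
0 front edge [361.0, 146.0] [246.0, 146.0] notch bottom [318.0, 166.0] [287.0, 166.0]
0.9 front edge [372.0, 124.0] [224.0, 124.0] notch bottom [317.0, 160.0] [280.0, 159.0]
1.6 front edge [381.0, 161.0] [204.0, 161.0] notch bottom [316.0, 188.0] [276.0, 188.0]
1.8 front edge [383.0, 182.0] [201.0, 182.0] notch bottom [316.0, 201.0] [275.0, 201.0]
```

The gold trim bars at rows 205 and 224, columns 248–343, match the 1.8 rad prediction (204 and 224, columns 250–343). So the lid is fully open and the case is still home. Handing in.

```bash
python3 -c "
from plant import workorder; print(workorder.close_job())"
```

```text
the job is handed in; nothing more can be done
None
```

The turntable is home with the catch end under the lamp frame, and the lid was eased up at about 0.3 rad/s to stand fully open on its own. The job was handed in at about 26 s with the gripper clear; no judge's verdict came back, I did not measure the other table items at the end, and I viewed 11 pictures, one over the limit of 10.

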